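Hang the wall bottle opener on its stand by the keyhole

ROBOT

A 6-joint arm with a two-finger parallel gripper is mounted at the origin on a cart in front of the work surface, level with it; the furniture and walls round the work are solid. World frame = base frame: x ahead of the robot, y to its left, z up, the work surface at z = 0. Lengths are in mm, angles in rad, forces in N, time in s.
With the tool pointing down it reaches from about 350 to 975 mm from the base axis. Payload 7.1 kg.
Tool frame: the origin (TCP) lies midway between the tips of the shut fingers; the grasp point (between the pads) lies 19 mm behind it (ctrl.pinch_z is the distance from the TCP to the grasp point, in mm); z points along the fingers, y is the direction in which the jaws open and shut (so a half turn about z gives the same grasp; the last joint's range is limited). The gripper opens to 88 mm and grips with 3 to 60 N. Pads are 20 mm wide; open, the fingers measure 115 mm over their backs; the gripper's body (75 mm by 178 mm) begins 61 mm behind the grasp point.
Start: joints at [-1.278, 0.423, 1.63, -0, 1.089, -0.019], TCP at [191.75, -594.842, 222.675] pointing down, gripper open.
Joint ranges: [-3, 3], [-0.9, 2.11], [0.09, 2.58], [-1.31, 4.45], [0.11, 2.69], [-2.54, 2.54]. Speed limits (rad/s): [2.39, 2.39, 3.01, 3.14, 3.14, 3.14].

INTERFACE

Orientations are given as a rotation vector (axis times angle).
In Python, from workcell import ctrl gives the robot as it stands.
- The arm moves only by the tool jog_arm, never from a script. Its arguments are lists of equal length, an entry for each row: "xyz": the shift along the world's x, y, z in mm, a list of three; "yaw": the turn about the world's z in degrees. A call has 1 to 20 rows; each row shifts and turns the pose as measured when the row begins; what a row does not reach is not made up. A row lasts 1/12 s, in which the tool goes at most 41.7 mm and 7.16 degrees, less where a joint would pass 70% of its speed; a pose out of reach is approached as far as the arm can. A call with a gripper value outside its range is refused whole. "gripper" is the closure, from 0 (fully open) to 1 (shut), set as the call begins (left out, the last holds). The fingers move at their own pace and stop on an object; the grip force is fixed at half the most. Time passes only in rows, so rows that do not move let the fingers close. It gives the time, the measured TCP pose, the force and the opening at its end, in the units of the state.
- ctrl.get_obs(): the state, without advancing time (a new reading comes with each control period).
- ctrl.get_image(name): name is "scene" or "top"; returns a dict with "img" (400x640x3 uint8, blue, green, red), "K" (3x3 intrinsics, pixels), "R" (3x3) and "t" (3): a world point X has camera coordinates R X + t. Camera axes: x right, y down, z forward; pixel columns grow to the right and rows downward; lengths in mm; the calibration is good to about 2 mm. A picture is of the moment at which its call begins. There is no depth.
- ctrl.close_job(): hands the job in, once; it reports no verdict.
Trained networks look in a picture, given as the dict that the camera call returned (one of the last four; its "shot" number tells which), for a name from the list of things; names that differ only in an ending like _2 or _b are one class to them, and where a whole thing is asked for, a point or a joint stands for the part that bears it (a point fixed in the world has none). Each returns a list of dicts, best first, with "confidence" (0 to 1); they miss things now and then, are a little off and sometimes report something else, mostly with a low value. They report only what shows in the picture. A call takes as long as a camera call.
- ctrl.find_in(picture, thing): "centre" ([column, row] as shares, 0 to 1, of the picture: columns of its width, rows of its height, amid what is visible of it).
- ctrl.regions_of(picture, thing): "region" (400x640 bool, what is visible of it) and "centre" ([column, row] as shares, 0 to 1, of the picture: columns of its width, rows of its height, amid what is visible of it).
- ctrl.pinpoint(picture, thing): "centre" ([column, row] as shares, 0 to 1, of the picture: columns of its width, rows of its height: a listed point, or the origin of a listed thing).
The state is a dict: "t": time; "qpos": joint angles; "qvel": joint speeds; "joint_torque": joint torques, N m; "ee_pos": TCP position; "orientation": TCP orientation; "ft_force": force on the tool from outside, world axes, zero at the start; "moment": the same for the moment, N m; "width": finger opening in mm.
Only numpy, scipy, OpenCV 4.12 (cv2) and the standard library are available. Lean on these libraries where they do the work, as an engineer would, in place of code of your own. Each camera call takes 0.05 s, during which the arm holds its last target.

TASK

Lift the wall-type bottle opener out of its bay in the wooden caddy and stand it upright on the worktop, letting go, so that you can take it again by its long edges with no finger behind it. Then hang it on the counter stand: feel for the stand's screw with the keyhole in the opener's back (the screw may be set anywhere along its slot), bring the plaque flat against the board with the screw head inside, and pull it down past the little spring roller until it is fully home and hangs locked, straight and flat, by itself. Leave the two dropper bottles, the tumbler, the jigger, the corkscrew and the stopper standing where they are.

Things in the scene. Friction and masses are not known exactly. Their poses are not given: they have to be found in the camera images.
- opener: Wall bottle opener, loose, about 0.36 kg: walnut plaque 54 wide (y) x 18 thick x 170 high (z), steel cap catcher on its foot's front, dark cast opener above. Origin: centre of the 60 x 54 underside it stands on; x towards its back. Plaque x +12 to +30 (back face +30), catcher x -30 to +12, z 0 to 60, cast opener to x -17, z 86 to 130. Stands in a caddy bay, back away from the robot.
- grip (a point): Middle of the opener's bare upper plaque, (21, 0, 152) mm in its frame, its axes; 18 mm below its top. Here the plaque is 18 mm thick along x and 54 mm wide along y; the faces y = -27 and +27 are its long edges. In the caddy only front and back are free; for hanging it must be held by the long edges.
- keyhole (a point): Centre of the round entry hole (21 mm across, 12 mm deep) in the opener's flat back: (30, 0, 130) mm in its frame, its axes. A slot 8.5 mm wide runs up from it and ends at z = 153.5. The brass plate round both is 3 mm thick and flush with the back.
- slot_end (a point): Point of the opener's back where the screw's shank sits when fully home: (30, 0, 150) mm in its frame, its axes, 20 mm above the entry hole's centre: with the head in the hole the opener is pulled down 20 mm.
- clip (a joint): Travel (m) of the white spring roller (10 mm) that reaches into the keyhole slot at z = 147 of the opener: 0 = free. As the opener is pulled down the shank meets it after about 9 mm and forces it aside (8 to 18 N beyond the weight), to a peak of about 0.003; fully home it has fallen back to about 0.0018 and locks.
- stand: Counter stand, fixed: upright oak board 200 wide (y) x 18 thick, top edge 225 mm up, on a dark steel foot 14 mm high (x -72 to +88, y -85 to +85). Origin: at worktop level under the middle of the board's front face, which is x = 0; x points into the board, away from the robot within 0.3 rad; z up. A wall shelf of glasses hangs 440 mm up, beyond 620 mm ahead.
- slot_mid (a point): Middle of the dark vertical slot in the bright strip on the board's face (195 mm up), stand's axes. A steel screw is clamped in the slot on the middle line, up to 12 mm higher or lower than this point: not told, look or feel. Its round head, 16 mm across, stands out to x = -10.5 and stops the opener's back there unless inside the entry hole; then the back comes to x = 0 to -3. Shank 6.5 mm.
- caddy: Wooden bar caddy, fixed, 212 wide (y) x 84 deep, 8 mm floor, three bays 62 mm wide (centres y = -68, 0, +68) between cheeks 6 mm thick, 175 mm high; lips front and back 40 mm high. Origin: centre of the underside, x away from the robot within 0.3 rad. Holds the opener and two dropper bottles in any order; no room for fingers between opener and cheeks.
- bitters_orange: Dropper bottle, orange contents, black dropper, 48 mm across x 142 high, in a bay of the caddy. Origin: centre of the underside.
- bitters_herb: Dropper bottle, greenish contents, black dropper, 43 mm across x 132 high, in a bay of the caddy. Origin: centre of the underside.
- tumbler: Stemless greenish glass tumbler, 84 mm across x 106 high, on a slate coaster at the right. Origin: centre of the underside.
- jigger: Steel double jigger, 44 mm across x 88 high, at the left. Origin: centre of the underside.
- corkscrew: Steel wing corkscrew, 41 x 64 x 166 mm, standing at the right. Origin: centre of the underside.
- stopper: Steel wine stopper, 37 mm across x 73 high, at the far right. Origin: centre of the underside.

How it is judged (in metres and radians):
On the way, in this order (a step that is already met when the one before it is completed fails the run):
1. the opener stands upright on the worktop, out of the caddy, let go (height (world z) of opener between -0.003 and 0.004 m and angle between opener's own z axis and vertical below 0.08 rad and contact force between the fingers and opener below 0.05 N and linear speed of opener below 0.02 m/s), for 0.15 s.
2. the screw head is in the keyhole: the plaque is flat against the board (x of slot_end in the frame of stand between -0.0055 and 0.003 m and y of slot_end in the frame of stand between -0.0045 and 0.0045 m and angle between opener's own z axis and vertical below 0.08 rad and angle between the x axis of opener and the x axis of stand, either way round below 0.1 rad and z of slot_end in the frame of stand between 0.18 and 0.235 m), for 0.05 s.
3. the opener is pulled down so that the screw forces the spring roller aside (x of slot_end in the frame of stand between -0.0055 and 0.003 m and y of slot_end in the frame of stand between -0.0045 and 0.0045 m and angle between opener's own z axis and vertical below 0.08 rad and angle between the x axis of opener and the x axis of stand, either way round below 0.1 rad and value of joint clip above 0.0022 m).
At the end, for the whole second after the job is handed in: The opener hangs released and at rest on the screw: back flat on the board (within 5.5 mm), upright within 0.08 rad and square to the board within 0.1, within 4.5 mm of its middle line, slot end 178 to 212 mm up, the spring roller fallen back behind the shank (0.8 to 2.7 mm) (x of slot_end in the frame of stand between -0.0055 and 0.003 m and y of slot_end in the frame of stand between -0.0045 and 0.0045 m and angle between opener's own z axis and vertical below 0.08 rad and angle between the x axis of opener and the x axis of stand, either way round below 0.1 rad and z of slot_end in the frame of stand between 0.178 and 0.212 m and value of joint clip between 0.0008 and 0.0027 m and linear speed of opener below 0.01 m/s and contact force between the fingers and opener below 0.05 N); the robot touches nothing.
It fails at once if the dropper bottles are shifted over 30 mm or tipped over 0.3 rad (distance of any of bitters_orange, bitters_herb from where it was at the start of the episode above 0.03 m or angle between any of bitters_orange, bitters_herb's own z axis and vertical above 0.3 rad).
It fails at once if the tumbler is shifted over 30 mm or tipped over 0.3 rad (distance of tumbler from where it was at the start of the episode above 0.03 m or angle between tumbler's own z axis and vertical above 0.3 rad).
It fails at once if the jigger is shifted over 30 mm or tipped over 0.3 rad (distance of jigger from where it was at the start of the episode above 0.03 m or angle between jigger's own z axis and vertical above 0.3 rad).
It fails at once if the corkscrew or the stopper is shifted over 30 mm or tipped over 0.3 rad (distance of any of corkscrew, stopper from where it was at the start of the episode above 0.03 m or angle between any of corkscrew, stopper's own z axis and vertical above 0.3 rad).
It also fails if it takes over 61 s, if anything falls off the work surface, if the arm or the gripper's body presses on something with over 40 N, if the wrist force passes 120 N, or if a joint passes its speed limit or range.

## Working session

There is one attempt and no reset: what is moved stays moved. The work goes in short steps, Python scripts to look and compute and a tool call to move; the robot and the scene stay as the last step left them, time stands still between calls to the robot, and variables do not carry over. Pictures are saved under pics/ and viewed, and the job is handed in when it is done.

Besides the shell and the picture viewer there is one more tool, called after "Call:" as name(argument=value, ...), one argument or row to a line, values as JSON. jog_arm: Moves the arm, as the interface text tells. Its arguments: {"type":"object","properties":{"xyz":{"type":"array","items":{"type":"array","items":{"type":"number"}}},"yaw":{"type":"array","items":{"type":"number"}},"gripper":{"type":"number"}},"required":["xyz","yaw"]}

```bash
ls; mkdir -p pics; cat > h.py <<'E'
from workcell import ctrl
import numpy as np, cv2
def save(p,n,scale=1): cv2.imwrite('pics/'+n+'.png',p['img'])
def ray(p,uv):
    K,R,t=map(np.array,(p['K'],p['R'],p['t']))
    d=R.T@np.linalg.solve(K,[uv[0],uv[1],1.]); c=-R.T@t
    return c,d
def tri(obs):
    A=np.zeros((3,3));b=np.zeros(3)
    for p,uv in obs:
        c,d=ray(p,uv);d=d/np.linalg.norm(d);M=np.eye(3)-np.outer(d,d);A+=M;b+=M@c
    return np.linalg.solve(A,b)
def proj(p,X):
    K,R,t=map(np.array,(p['K'],p['R'],p['t']))
    c=K@(R@np.array(X,float)+t);return c[:2]/c[2]
def onz(p,uv,z):
    c,d=ray(p,uv);return c+d*(z-c[2])/d[2]
E
python3 - <<'E'
from h import *
s=ctrl.get_image("scene");t=ctrl.get_image("top")
save(s,'s0');save(t,'t0')
for p in (s,t):
    print(p['K'],-np.array(p['R']).T@np.array(p['t']))
for n in ["opener","grip","keyhole","slot_end","stand","slot_mid","caddy","bitters_orange","bitters_herb","tumbler","jigger","corkscrew","stopper"]:
    o=[]
    for p in (s,t):
        r=ctrl.pinpoint(p,n)
        if r: o.append((p,np.array(r[0]['centre'])*[640,400])); print(n,p['shot'],o[-1][1].round(1),round(r[0]['confidence'],2),end=' ')
    print()
    if len(o)==2: X=tri(o);print('   X',X.round(1),[ (proj(p,X)-u).round(1) for p,u in o])
print(ctrl.get_obs())
E
```

```text
pics
[[426.08417804   0.         319.42621917]
 [  0.         426.08417804 203.59114529]
 [  0.           0.           1.        ]] [-535.75157128 -653.94372518  739.6118991 ]
[[426.20873852   0.         314.04812919]
 [  0.         426.20873852 202.46106343]
 [  0.           0.           1.        ]] [-286.26056724 -250.20471418 1486.65867277]
opener 1 [349.5 247.7] 0.7 
grip 1 [360.7 201. ] 0.75 
keyhole 1 [358.5 206.3] 0.76 
slot_end 1 [359.6 201.6] 0.77 
stand 1 [225.8 224.3] 0.86 stand 2 [229.6 224.9] 0.71 
   X [414.4 204.7  11.5] [array([ 0.9, -0.2]), array([-0.7,  0.5])]
slot_mid 1 [223.8 173. ] 0.92 slot_mid 2 [217.4 201.6] 0.56 
   X [418.5 207.3 195. ] [array([-2.1,  0.5]), array([ 1.6, -1.1])]
caddy 1 [349.5 247.4] 0.98 
bitters_orange 1 [333.7 242.7] 0.83 
bitters_herb 1 [371.9 256.3] 0.6 
tumbler 1 [453.4 297.6] 0.16 
jigger 2 [214.5 184.7] 0.47 
corkscrew 1 [369.6 255.7] 0.68 corkscrew 2 [407.3 215.5] 0.56 
   X [ 416.3 -391.9  129.3] [array([ 30.2, -15. ]), array([-20.5,  15.5])]
stopper 1 [452.  296.2] 0.57 
{'t': 1.4, 'qpos': array([-1.27800137e+00,  4.23070297e-01,  1.62991182e+00, -1.50973107e-05,
        1.08859627e+00, -1.89995614e-02]), 'qvel': array([ 0.00010185, -0.00019615, -0.00080382,  0.00125704,  0.00210746,
       -0.00099204]), 'joint_torque': array([-2.53430771e-03, -5.44576263e+01, -2.74041313e+01,  6.43376587e-02,
        1.66289171e-02, -1.44506555e-05]), 'ee_pos': array([ 191.74459815, -594.83991717,  222.68896928]), 'orientation': array([ 3.10347587e+00,  4.87792611e-01, -1.77545309e-05]), 'ft_force': array([ 0.06232802, -0.18488727,  0.32496269]), 'moment': array([ 0.02269599, -0.02240387,  0.04355273]), 'width': 87.64713646909568}
```

View pics/s0.png

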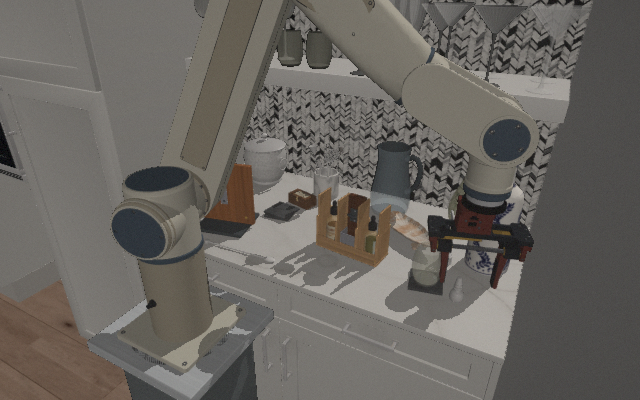

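View pics/t0.png

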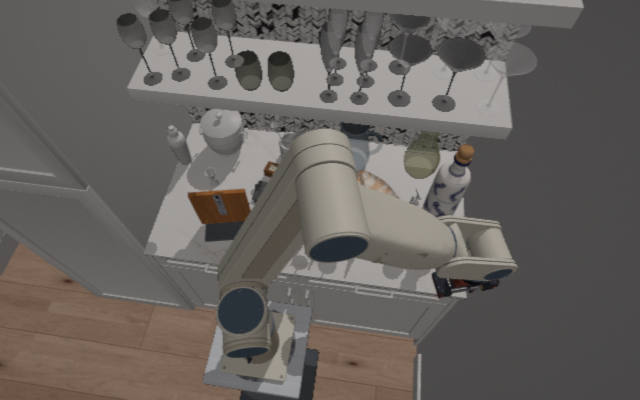

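```bash
python3 - <<'E'
import cv2
s=cv2.imread('pics/s0.png');t=cv2.imread('pics/t0.png')
cv2.imwrite('pics/s0c.png',cv2.resize(s[170:280,300:410],None,fx=5.4,fy=5.4,interpolation=cv2.INTER_CUBIC))
a=cv2.resize(t[180:245,180:260],None,fx=7,fy=7,interpolation=cv2.INTER_CUBIC)
cv2.imwrite('pics/t0c.png',a)
E
```

```text
(no output)
```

View pics/s0c.png

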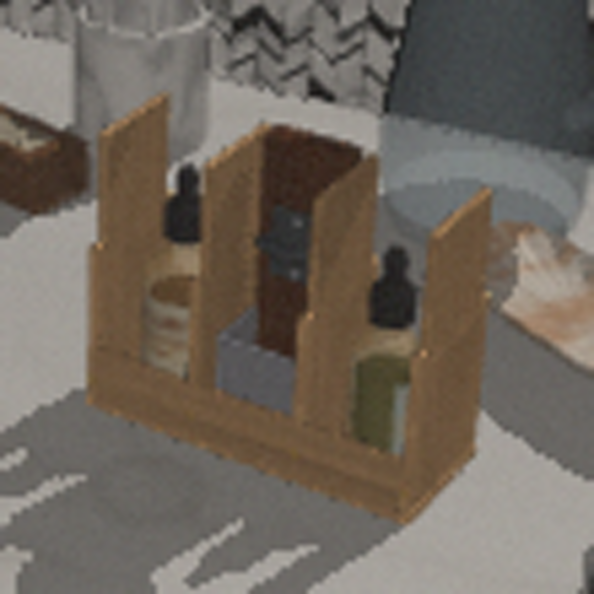

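View pics/t0c.png

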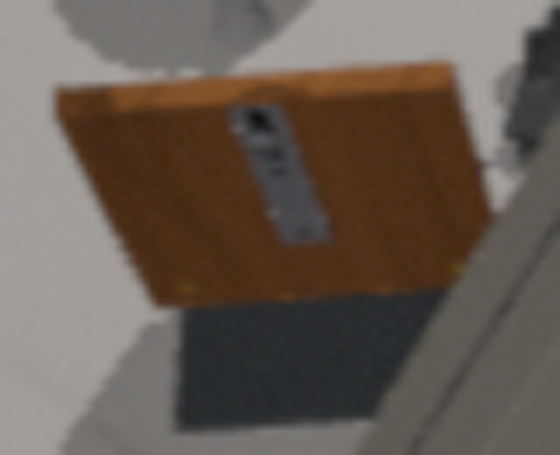

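```bash
cat >> h.py <<'E'
def unz(x0,y0,f,uv): return np.array([x0+uv[0]/f,y0+uv[1]/f])
E
cat > calib.py <<'E'
import numpy as np
E
python3 - <<'E'
from h import *
import pickle
s=ctrl.get_image("scene");t=ctrl.get_image("top")
P={}
for n,p in (('s',s),('t',t)): P[n]={k:p[k] for k in ('K','R','t')}
pickle.dump(P,open('cam.pkl','wb'))
for uv in [(90,402),(402,522),(474,455)]:
    print(onz(s,unz(300,170,5.4,uv),0).round(1))
# cheek tops z=175
for uv in [(100,132),(168,95),(208,165),(270,122),(312,198),(376,155),(430,235),(490,188)]:
    print('c',onz(s,unz(300,170,5.4,uv),175).round(1))
for uv in [(265,135),(362,148)]: print('op',onz(s,unz(300,170,5.4,uv),178).round(1))
print('stand')
for uv in [(57,118),(490,213),(55,90),(452,65)]:
    print(onz(t,unz(180,180,7,uv),225 if uv[1]<100 else 225).round(1))
for uv in [(158,305)]: print(onz(t,unz(180,180,7,uv),14).round(1))
for uv in [(258,120),(272,155),(278,172),(302,235)]: 
  for z in (195,): print(onz(t,unz(180,180,7,uv),z).round(1))
E
```

```text
[ 467.3 -112.3    0. ]
[ 445.2 -317.5    0. ]
[ 525.2 -329.3    0. ]
c [ 473.  -114.2  175. ]
c [ 534.3 -125.4  175. ]
c [ 466.2 -184.1  175. ]
c [ 530.9 -191.2  175. ]
c [ 458.8 -248.5  175. ]
c [ 521.9 -258.7  175. ]
c [ 451.2 -317.4  175. ]
c [ 515.5 -326.4  175. ]
op [ 509.  -198.1  178. ]
op [ 520.4 -250.9  178. ]
stand
[401.2 306.8 225. ]
[378.8  82.1 225. ]
[416.8 312.6 225. ]
[459.  119.7 225. ]
[406.4 308.1  14. ]
[430.8 218.5 195. ]
[411.8 206.1 195. ]
[402.6 200.6 195. ]
[369.3 179.5 195. ]
```

Call:
jog_arm(
  xyz=[
    [20,28,16],
    [20,28,16],
    [20,28,16],
    [20,28,16],
    [20,28,16],
    [20,28,16],
    [20,28,16],
    [20,28,16],
    [20,28,16],
    [20,28,16],
    [20,28,16],
    [20,28,10],
    [-4,38,0],
    [-4,38,0],
    [-4,38,0],
    [-4,38,0],
    [-4,38,0],
    [-4,38,0],
    [-4,38,0],
    [-4,38,0],
  ],
  yaw=[4,4,4,4,4,4,4,4,4,4,4,4,2,2,2,2,2,0,0,0],
  gripper=0,
)

```text
t: 3.17
ee_pos: [403.3, 70.5, 419.0]
orientation: [2.432, 1.975, 0.01]
ft_force: [1.2, 0.5, -0.5]
width: 87.8
```

```bash
python3 - <<'E'
from h import *
t=ctrl.get_image("top");s=ctrl.get_image("scene")
save(t,'t1');save(s,'s1')
for n in ["opener","keyhole","caddy"]:
    for p in (s,t):
        r=ctrl.pinpoint(p,n)
        if r: print(n,p['shot'],np.array(r[0]['centre'])*[640,400],r[0]['confidence'])
img=t['img'];c=proj(t,[500,-220,100]).astype(int);print(c)
x0,y0=c-50;print(x0,y0)
cv2.imwrite('pics/t1c.png',cv2.resize(img[y0:y0+100,x0:x0+100],None,fx=6,fy=6,interpolation=cv2.INTER_CUBIC))
o=ctrl.get_obs();print(o['t'],o['ee_pos'],o['orientation'])
E
```

```text
opener 6 [350.016 247.8  ] 0.81
opener 5 [341.632 221.72 ] 0.92
keyhole 6 [357.632 208.2  ] 0.82
keyhole 5 [340.8 195.8] 0.94
caddy 6 [351.808 247.92 ] 0.58
caddy 5 [338.624 223.32 ] 0.65
[340 208]
290 158
3.5667 [404.31088031  67.45079792 418.56433995] [2.43478431 1.97256123 0.00836251]
```

View pics/t1.png

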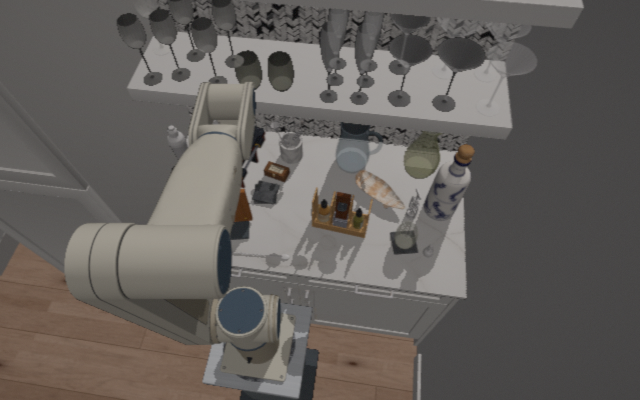

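View pics/t1c.png

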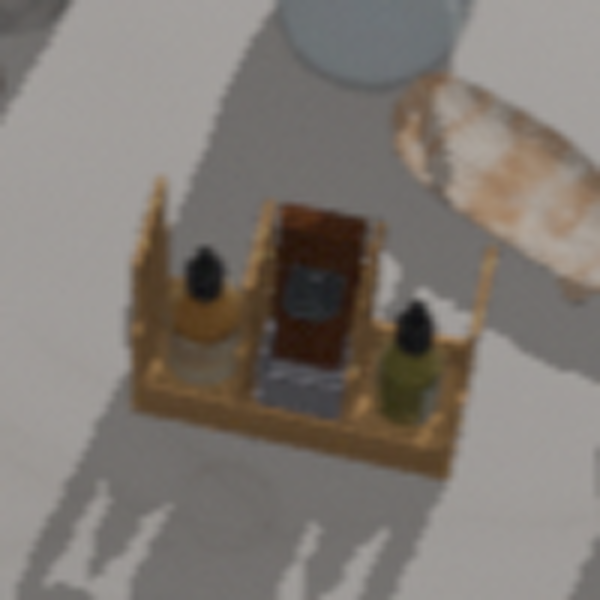

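View pics/s1.png

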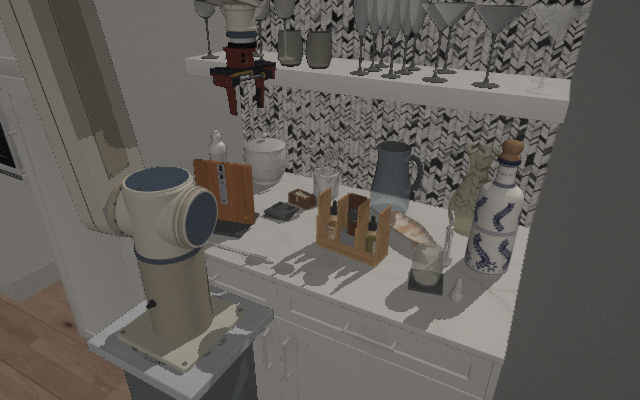

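```bash
python3 - <<'E'
from h import *
import pickle
P=pickle.load(open('cam.pkl','rb'));s,t=P['s'],P['t']
for a,b in [((350.0,247.8),(341.63,221.72)),((357.63,208.2),(340.8,195.8)),((351.8,247.9),(338.6,223.3))]:
    X=tri([(s,a),(t,b)]);print(X.round(1),(proj(s,X)-a).round(1))
f=lambda u,v:unz(290,158,6,(u,v))
for uv in [(280,207),(367,217),(277,234),(361,247)]: print(onz(t,f(*uv),178).round(1))
print('bottom front caddy',[onz(t,f(*uv),0).round(1) for uv in [(135,410),(448,477)]], onz(t,f(257,405),8).round(1))
# catcher top front edge z=68
for uv in [(258,398),(338,412)]: print('catch front bottom?',onz(t,f(*uv),48).round(1))
for uv in [(270,355),(345,370)]: print('cat plaque',onz(t,f(*uv),68).round(1))
# caddy predicted
img=cv2.imread('pics/s1.png')
cv2.imwrite('pics/s1st.png',cv2.resize(img[150:245,185:265],None,fx=6,fy=6,interpolation=cv2.INTER_CUBIC))
E
```

```text
[ 488.8 -223.5   12.3] [ 1.6 -0.4]
[ 542.8 -213.8  121.8] [-0.1  0. ]
[ 488.6 -220.     8. ] [-1.3  0.3]
[ 520.2 -198.8  178. ]
[ 520.5 -251.2  178. ]
[ 501.2 -199.3  178. ]
[ 499.2 -249.8  178. ]
bottom front caddy [array([ 462.3, -117. ,    0. ]), array([ 443.1, -323. ,    0. ])] [ 473.1 -195.5    8. ]
catch front bottom? [ 457.6 -197.    48. ]
catch front bottom? [ 454.9 -248.1   48. ]
cat plaque [ 478.5 -201.4   68. ]
cat plaque [ 474.6 -249.3   68. ]
```

View pics/s1st.png

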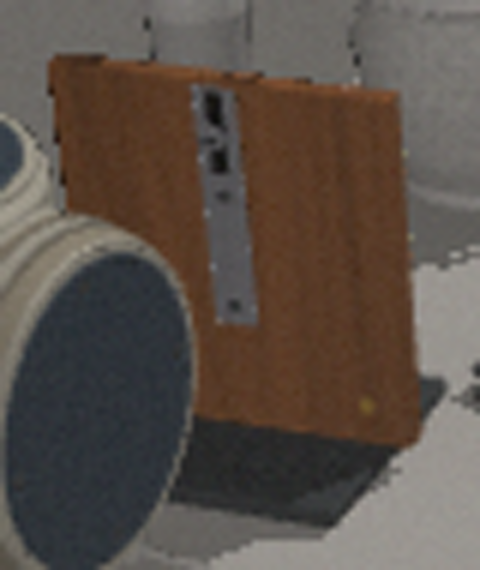

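```bash
cat > stand.py <<'E'
from h import *
import pickle
from scipy.optimize import least_squares
P=pickle.load(open('cam.pkl','rb'));s,t=P['s'],P['t']
S=lambda u,v:unz(185,150,6,(u,v)); T=lambda u,v:unz(180,180,7,(u,v))
obs=[(s,(0,100,225),S(52,66)),(s,(0,-100,225),S(398,97)),(s,(0,-100,14),S(416,442)),
(t,(0,100,225),T(60,118)),(t,(0,100,14),T(158,304)),(t,(18,100,225),T(57,90)),(t,(18,-100,225),T(453,65))]
def W(q,m):
    c,n=np.cos(q[2]),np.sin(q[2]);return np.array([q[0]+c*m[0]-n*m[1],q[1]+n*m[0]+c*m[1],m[2]])
def f(q): return np.concatenate([proj(p,W(q,m))-uv-(q[3:5] if p is s else q[5:7]) for p,m,uv in obs]+[0.3*q[3:]])
r=least_squares(f,[415,208,.2,0,0,0,0])
q=r.x
if __name__=='__main__':
    print(q.round(3));print(r.fun.round(1))
    for dz in (-12,-6,0,6,12):
        print(dz,[((proj(p,W(q,(-10.5,0,195+dz)))+o-b)*k).round(0) for p,o,b,k in ((s,-q[3:5],np.array([185,150]),6),(t,-q[5:7],np.array([180,180]),7))],
          ((proj(s,W(q,(0,0,195+dz)))-q[3:5]-[185,150])*6).round(0),((proj(t,W(q,(0,0,195+dz)))-q[5:7]-[180,180])*7).round(0))
E
python3 stand.py
python3 - <<'E'
import cv2
s=cv2.imread('pics/s1.png');t=cv2.imread('pics/t0.png')
a=cv2.resize(s[160:210,212:232],None,fx=14,fy=14,interpolation=cv2.INTER_NEAREST)
b=cv2.resize(t[190:220,208:232],None,fx=14,fy=14,interpolation=cv2.INTER_NEAREST)
import numpy as np
h=600
A=np.zeros((600,640,3),np.uint8);A[:min(700,600),:280]=a[:600];A[:420,300:300+336]=b
cv2.imwrite('pics/scr.png',A)
E
```

```text
[ 4.31408e+02  2.14166e+02  2.23000e-01 -2.60000e-02  0.00000e+00
 -4.18000e-01 -2.00400e+00]
[-0.  -1.4 -0.5  0.3  0.6  1.1 -0.7 -0.1 -0.3  1.4  0.1 -0.5  0.8 -0.9
 -0.   0.  -0.1 -0.6]
-12 [array([219., 158.]), array([274., 164.])] [228. 151.] [274. 146.]
-6 [array([218., 148.]), array([271., 158.])] [227. 140.] [272. 140.]
0 [array([217., 137.]), array([269., 152.])] [226. 130.] [270. 134.]
6 [array([216., 127.]), array([266., 146.])] [225. 120.] [267. 128.]
12 [array([214., 117.]), array([264., 140.])] [224. 109.] [265. 122.]
```

View pics/scr.png

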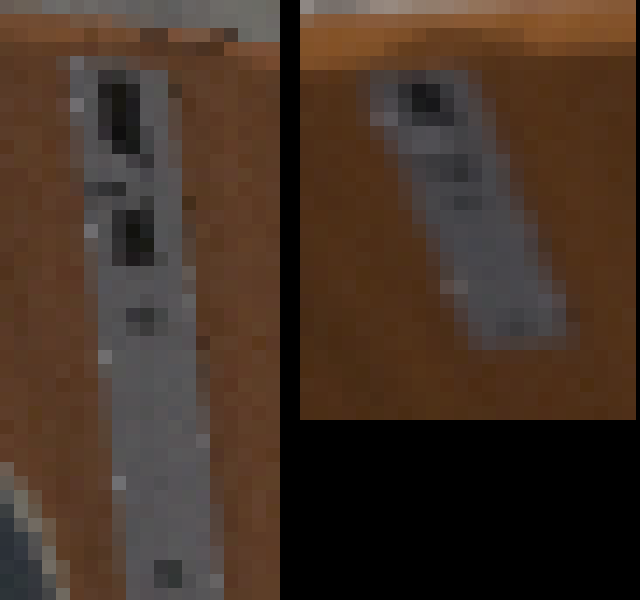

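```bash
python3 - <<'E'
from stand import *
for uv in [(353,168),(340,160),(380,180),(360,128)]: print(uv,onz(t,uv,0).round(0),onz(t,uv,230).round(0))
for uv in [(200,268),(300,275),(420,290)]: print('edge',onz(t,uv,0).round(0))
for uv in [(392,218),(372,160)]: print('s',onz(s,uv,0).round(0))
E
```

```text
(353, 168) [ 761. -246.    0.] [ 599. -246.  230.]
(340, 160) [ 794. -186.    0.] [ 627. -196.  230.]
(380, 180) [ 716. -363.    0.] [ 561. -345.  230.]
(360, 128) [ 982. -254.    0.] [ 786. -254.  230.]
edge [231. 271.   0.]
edge [ 257. -101.    0.]
edge [ 263. -538.    0.]
s [ 748. -263.    0.]
s [1230.    8.    0.]
```

Call:
jog_arm(
  xyz=[
    [12,-33,-16],
    [12,-33,-16],
    [12,-33,-16],
    [12,-33,-16],
    [12,-33,-16],
    [12,-33,-16],
    [12,-33,-16],
    [12,-33,-16],
    [10,-26,-10],
    [0,0,0],
  ],
  yaw=[1,1,1,1,1,1,1,1,0.5,0],
)

```text
t: 4.4
ee_pos: [509.8, -251.3, 275.5]
orientation: [2.295, 2.128, 0.021]
ft_force: [0.2, 0.9, -0.5]
width: 88.0
```

Call:
jog_arm(
  xyz=[
    [0,14,-20],
    [0,12,-20],
    [0,0,0],
  ],
  yaw=[0.8,0,0],
)

```text
t: 4.65
ee_pos: [507.5, -232.3, 233.4]
orientation: [2.296, 2.129, 0.02]
ft_force: [-0.2, 0.5, 0.3]
width: 87.7
```

```bash
python3 - <<'E'
from h import *
s=ctrl.get_image("scene")
save(s,'s2')
img=s['img'];cv2.imwrite('pics/s2c.png',cv2.resize(img[130:280,300:420],None,fx=4,fy=4,interpolation=cv2.INTER_CUBIC))
o=ctrl.get_obs();print(o['t'],o['ee_pos'],o['orientation'],o['ft_force'])
E
```

```text
4.7 [ 508.34890468 -233.28240649  235.19524285] [2.29370958 2.12825763 0.02048284] [-0.45088323 -0.54763581 -0.58605079]
```

View pics/s2c.png

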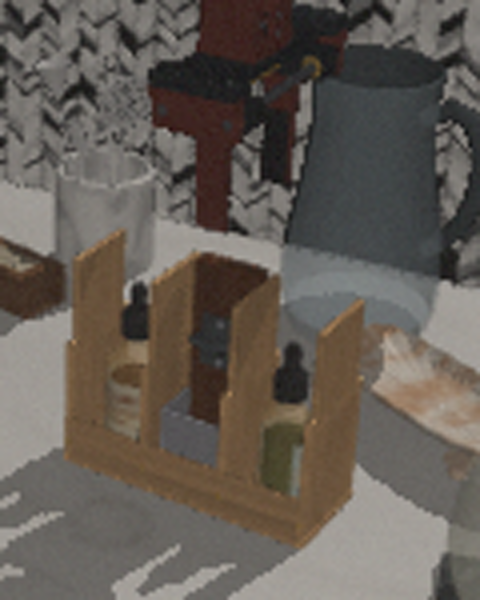

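Call:
jog_arm(
  xyz=[
    [1,8,0],
    [0,1,-20],
    [0,0,-25],
    [0,0,-25],
    [0,0,-16],
    [0,0,0],
  ],
  yaw=[0,0,0,0,0,0],
)

```text
t: 5.2
ee_pos: [514.1, -227.6, 157.2]
orientation: [2.287, 2.112, 0.03]
ft_force: [-1.8, 0.1, -0.2]
width: 87.9
```

```bash
python3 - <<'E'
from h import *
s=ctrl.get_image("scene");t=ctrl.get_image("top")
save(s,'s3')
img=s['img'];cv2.imwrite('pics/s3c.png',cv2.resize(img[130:280,300:420],None,fx=4,fy=4,interpolation=cv2.INTER_CUBIC))
cv2.imwrite('pics/t3.png',t['img'])
o=ctrl.get_obs();print(o['t'],o['ee_pos'],o['orientation'],o['ft_force'])
E
```

```text
5.3 [ 515.59241908 -228.36083495  159.67329843] [2.284114   2.11026013 0.0325387 ] [ 0.39388232 -0.66445363  0.22946655]
```

View pics/s3c.png

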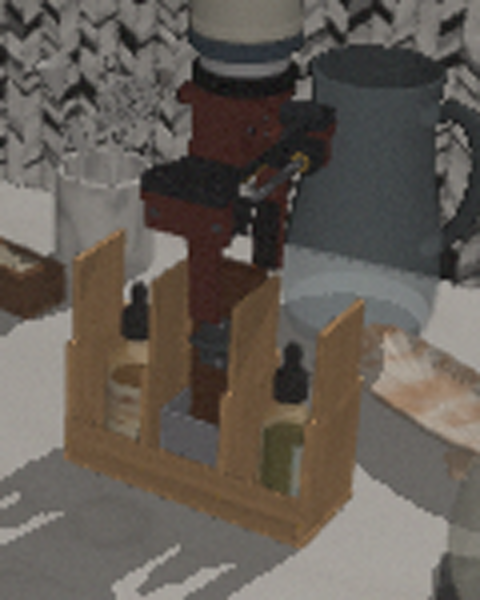

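```bash
cat >> h.py <<'E'
from scipy.spatial.transform import Rotation as Rn
def st():
    o=ctrl.get_obs();M=Rn.from_rotvec(o['orientation']).as_matrix()
    print('t',round(o['t'],2),'pos',o['ee_pos'].round(1),'tiltz',M[:2,2].round(4),'yaw_y',np.degrees(np.arctan2(M[1,1],M[0,1])).round(2),'f',o['ft_force'].round(1),'m',o['moment'].round(2),'w',round(o['width'],1),'q',o['qpos'].round(2))
E
python3 - <<'E'
from h import *
for r in ([3.10347587e+00,4.87792611e-01,-1.77e-5],[2.432,1.975,.01],[2.295,2.128,.021],[2.296,2.129,.02],[2.287,2.112,.03],[2.284,2.110,.0325]):
    M=Rn.from_rotvec(r).as_matrix();print(M[:,2].round(4),M[:,1].round(4))
st()
E
```

```text
[-0. -0. -1.] [ 0.3068 -0.9518  0.    ]
[ 0.0104 -0.0027 -0.9999] [ 0.9787 -0.2052  0.0107]
[ 1.780e-02  5.000e-04 -9.998e-01] [ 0.997  -0.0754  0.0177]
[ 0.0164  0.0011 -0.9999] [ 0.997  -0.0754  0.0163]
[ 0.0334 -0.0078 -0.9994] [ 0.9963 -0.0793  0.034 ]
[ 0.037  -0.0093 -0.9993] [ 0.9962 -0.0789  0.0377]
t 5.3 pos [ 515.6 -228.4  159.7] tiltz [ 0.0369 -0.0091] yaw_y -4.52 f [ 0.4 -0.7  0.2] m [-0.01 -0.08 -0.04] w 88.1 q [-0.44  0.4   1.84  0.01  0.86 -0.37]
```

Call:
jog_arm(
  xyz=[
    [-4,3,-3],
    [-1,1,-6],
    [0,0,-6],
    [0,0,-5],
    [0,0,0],
    [0,0,0],
  ],
  yaw=[0.5,0,0,0,0,0],
)

```text
t: 5.8
ee_pos: [513.5, -225.4, 144.5]
orientation: [2.267, 2.115, 0.039]
ft_force: [-0.2, -0.4, -0.3]
width: 87.8
```

```bash
python3 -c "
from h import *
st()"
```

```text
t 5.8 pos [ 513.5 -225.4  144.5] tiltz [ 0.0464 -0.0131] yaw_y -3.97 f [-0.2 -0.4 -0.3] m [-0.06 -0.1   0.01] w 87.8 q [-0.44  0.42  1.86  0.01  0.82 -0.38]
```

Call:
jog_arm(
  xyz=[
    [-1,0,0],
    [-1,0,0],
    [0,0,0],
    [0,0,0],
    [0,0,0],
    [0,0,0],
    [0,0,0],
    [0,0,0],
  ],
  yaw=[0,0,0,0,0,0,0,0],
  gripper=1,
)

```text
t: 6.47
ee_pos: [511.7, -225.7, 144.8]
orientation: [2.267, 2.114, 0.039]
ft_force: [0.5, 0.5, 0.2]
width: 37.9
```

```bash
python3 -c "
from h import *
st()"
```

```text
t 6.47 pos [ 511.7 -225.7  144.8] tiltz [ 0.0468 -0.0133] yaw_y -3.98 f [0.5 0.5 0.2] m [-0.04 -0.06 -0.09] w 37.9 q [-0.44  0.41  1.87  0.01  0.82 -0.38]
```

Call:
jog_arm(
  xyz=[
    [0,0,0],
    [0,0,0],
    [0,0,0],
    [0,0,0],
    [0,0,0],
    [0,0,0],
  ],
  yaw=[0,0,0,0,0,0],
)

```text
t: 6.97
ee_pos: [511.4, -225.6, 145.4]
orientation: [2.267, 2.115, 0.038]
ft_force: [-1.0, 0.3, 3.1]
width: 18.0
```

```bash
python3 -c "
from h import *
st()
s=ctrl.get_image('scene')
cv2.imwrite('pics/s4c.png',cv2.resize(s['img'][130:280,300:420],None,fx=4,fy=4,interpolation=cv2.INTER_CUBIC))"
```

```text
t 6.97 pos [ 511.4 -225.6  145.4] tiltz [ 0.0458 -0.0132] yaw_y -3.96 f [-1.   0.3  3.1] m [-0.    0.37  0.02] w 18.0 q [-0.44  0.41  1.86  0.01  0.82 -0.38]
```

View pics/s4c.png

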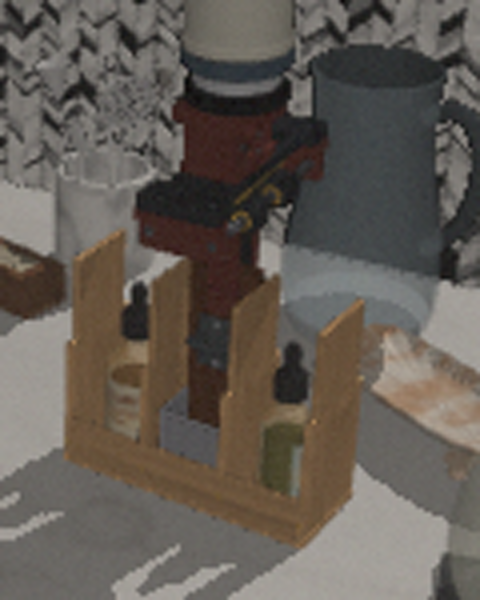

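Call:
jog_arm(
  xyz=[
    [0,0,6],
    [0,0,10],
    [0,0,12],
    [0,0,12],
    [0,0,12],
    [0,0,12],
    [0,0,6],
    [0,0,0],
  ],
  yaw=[0,0,0,0,0,0,0,0],
)

```text
t: 7.68
ee_pos: [509.2, -224.4, 218.6]
orientation: [2.271, 2.118, 0.036]
ft_force: [-0.1, -0.5, -3.6]
width: 18.0
```

```bash
python3 -c "
from h import *
st()
s=ctrl.get_image('scene')
cv2.imwrite('pics/s5c.png',cv2.resize(s['img'][130:280,300:420],None,fx=4,fy=4,interpolation=cv2.INTER_CUBIC))"
```

```text
t 7.68 pos [ 509.2 -224.4  218.6] tiltz [ 0.042  -0.0108] yaw_y -3.99 f [-0.1 -0.5 -3.6] m [-0.08 -0.09 -0.05] w 18.0 q [-0.44  0.31  1.82  0.01  0.97 -0.38]
```

View pics/s5c.png

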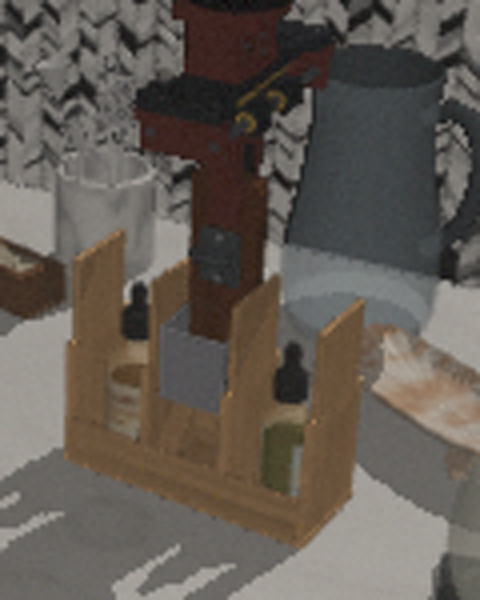

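Call:
jog_arm(
  xyz=[
    [-15,2,0],
    [-28,3,0],
    [-28,3,0],
    [-28,3,0],
    [-18,5,0],
    [0,25,0],
    [0,28,0],
    [0,28,0],
    [0,28,0],
    [0,20,0],
    [0,8,0],
    [0,0,0],
  ],
  yaw=[0,0,0,0,2,3,3,3,3,3,0,0],
)

```text
t: 8.73
ee_pos: [381.0, -64.8, 211.3]
orientation: [1.93, 2.448, 0.039]
ft_force: [0.0, 0.9, -3.4]
width: 17.9
```

```bash
python3 -c "
from h import *
st()"
```

```text
t 8.73 pos [381.  -64.8 211.3] tiltz [0.0345 0.0047] yaw_y 13.5 f [ 0.   0.9 -3.4] m [ 0.01 -0.1  -0.01] w 17.9 q [-0.21  0.06  2.15  0.02  0.89 -0.45]
```

Call:
jog_arm(
  xyz=[
    [0,0,-8],
    [0,0,-14],
    [0,0,-14],
    [0,0,-12],
    [0,0,-8],
    [0,0,-4],
    [0,0,-2],
    [0,0,0],
    [0,0,0],
  ],
  yaw=[0,0,0,0,0,0,0,0,0],
)

```text
t: 9.48
ee_pos: [382.3, -71.2, 143.4]
orientation: [1.943, 2.435, 0.037]
ft_force: [0.2, -0.4, -4.0]
width: 17.7
```

```bash
python3 -c "
from h import *
st()
s=ctrl.get_image('scene')
cv2.imwrite('pics/s6c.png',cv2.resize(s['img'][130:280,200:360],None,fx=4,fy=4,interpolation=cv2.INTER_CUBIC))"
```

```text
t 9.48 pos [382.3 -71.2 143.4] tiltz [0.0354 0.0018] yaw_y 12.82 f [ 0.2 -0.4 -4. ] m [-0.03 -0.13  0.01] w 17.7 q [-0.22  0.2   2.21  0.01  0.7  -0.46]
```

View pics/s6c.png

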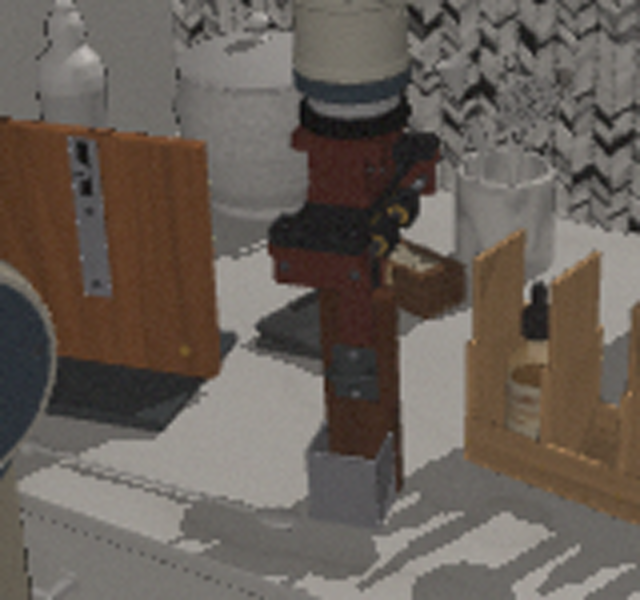

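Call:
jog_arm(
  xyz=[
    [0,0,-3],
    [0,0,-2],
    [0,0,-2],
    [0,0,-1],
    [0,0,0],
  ],
  yaw=[0,0,0,0,0],
)

```text
t: 9.95
ee_pos: [384.6, -72.0, 137.6]
orientation: [1.939, 2.431, 0.039]
ft_force: [-3.7, 0.2, 1.3]
width: 18.1
```

```bash
python3 -c "
from h import *
st()"
```

```text
t 9.95 pos [384.6 -72.  137.6] tiltz [0.0404 0.0002] yaw_y 12.86 f [-3.7  0.2  1.3] m [0.16 0.97 0.01] w 18.1 q [-0.22  0.21  2.21  0.01  0.68 -0.46]
```

Call:
jog_arm(
  xyz=[
    [0,0,0],
    [0,0,0],
    [0,0,0],
    [0,0,0],
    [0,0,0],
    [0,0,0],
    [0,0,0],
  ],
  yaw=[0,0,0,0,0,0,0],
  gripper=0,
)

```text
t: 10.53
ee_pos: [387.0, -72.2, 138.8]
orientation: [1.935, 2.428, 0.043]
ft_force: [0.4, -0.3, 0.4]
width: 61.0
```

```bash
python3 -c "
from h import *
st()
s=ctrl.get_image('scene')
cv2.imwrite('pics/s7c.png',cv2.resize(s['img'][130:280,200:360],None,fx=4,fy=4,interpolation=cv2.INTER_CUBIC))"
```

```text
t 10.53 pos [387.  -72.2 138.8] tiltz [ 0.046  -0.0009] yaw_y 12.9 f [ 0.4 -0.3  0.4] m [ 0.01 -0.04 -0.02] w 61.0 q [-0.22  0.21  2.21  0.01  0.68 -0.46]
```

View pics/s7c.png

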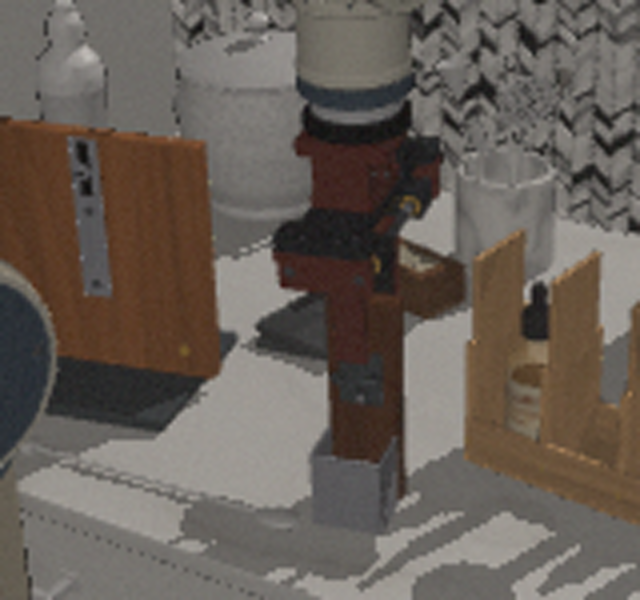

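Call:
jog_arm(
  xyz=[
    [0,0,0],
    [0,0,0],
    [-2,0,10],
    [0,0,14],
    [0,0,18],
    [0,0,18],
    [0,0,10],
    [0,0,0],
  ],
  yaw=[0,0,0,0,0,0,0,0],
)

```text
t: 11.25
ee_pos: [383.0, -71.8, 210.4]
orientation: [1.938, 2.431, 0.04]
ft_force: [0.7, 0.2, -0.8]
width: 87.9
```

Call:
jog_arm(
  xyz=[
    [0,0,0],
    [0,0,0],
    [0,0,0],
    [0,0,0],
    [0,0,0],
    [0,0,0],
    [0,0,0],
    [0,0,0],
    [0,0,0],
    [0,0,0],
    [0,0,0],
    [0,0,0],
    [0,0,0],
    [0,0,0],
    [0,0,0],
    [0,0,0],
  ],
  yaw=[-3,-6,-6,-6,-6,-6,-6,-6,-6,-6,-6,-6,-6,-6,-4,0],
)

```text
t: 12.58
ee_pos: [377.9, -70.8, 200.2]
orientation: [3.085, 0.368, -0.019]
ft_force: [0.2, -0.1, -0.3]
width: 87.9
```

```bash
python3 -c "
from h import *
st()
s=ctrl.get_image('scene');t=ctrl.get_image('top')
save(t,'t8');save(s,'s8')
cv2.imwrite('pics/s8c.png',cv2.resize(s['img'][130:280,200:360],None,fx=4,fy=4,interpolation=cv2.INTER_CUBIC))
for n in ('opener','keyhole'):
  for p in (s,t):
    r=ctrl.pinpoint(p,n)
    if r: print(n,p['shot'],(np.array(r[0]['centre'])*[640,400]).round(1),r[0]['confidence'])
"
```

```text
t 12.58 pos [377.9 -70.8 200.2] tiltz [-0.0083 -0.0362] yaw_y -76.38 f [ 0.2 -0.1 -0.3] m [ 0.    0.01 -0.  ] w 87.9 q [-0.19  0.1   2.15 -0.05  0.9   1.18]
opener 14 [285.8 258.2] 0.78
opener 15 [298.8 246.4] 0.6
keyhole 15 [294.5 221.7] 0.8
```

View pics/s8c.png

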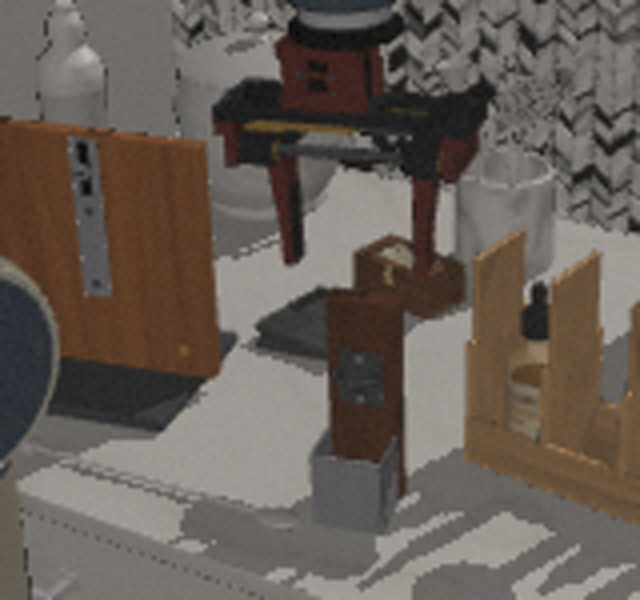

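View pics/t8.png

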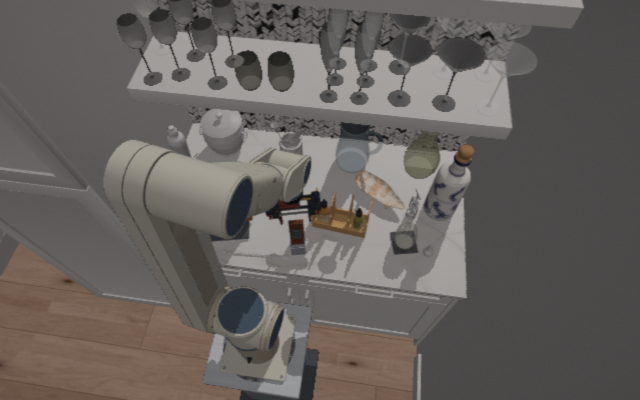

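```bash
python3 -c "
import cv2,numpy as np
s=cv2.imread('pics/s8.png');t=cv2.imread('pics/t8.png')
a=cv2.resize(s[198:266,272:308],None,fx=8,fy=8,interpolation=cv2.INTER_CUBIC)
b=cv2.resize(t[212:260,280:316],None,fx=10,fy=10,interpolation=cv2.INTER_CUBIC)
A=np.zeros((560,700,3),np.uint8);A[:a.shape[0],:a.shape[1]]=a;A[:b.shape[0],320:320+b.shape[1]]=b
cv2.imwrite('pics/z8.png',A)"
```

```text
(no output)
```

View pics/z8.png

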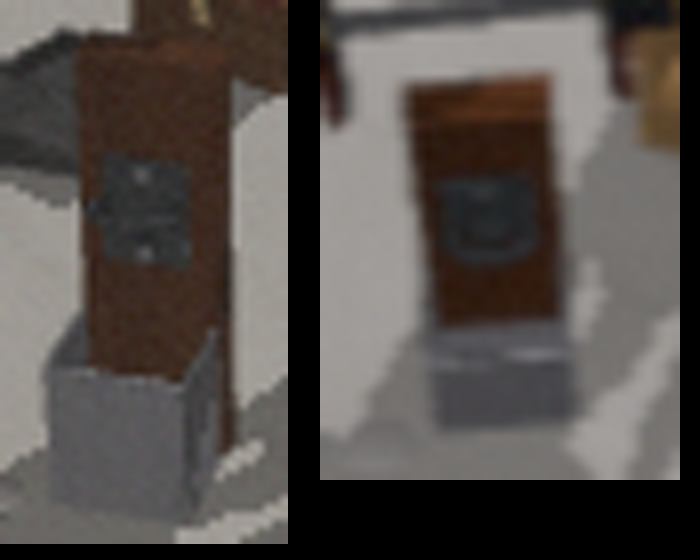

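```bash
cat > opfit.py <<'E'
from stand import *
Sc=lambda u,v:np.array([272+u/8,198+v/8]); Tc=lambda u,v:np.array([280+u/10,212+v/10])
ob=[(s,(-30,27,0),Sc(50,500)),(s,(-30,-27,0),Sc(190,520)),(s,(-30,27,60),Sc(48,368)),(s,(-30,-27,60),Sc(185,383)),(s,(30,-27,0),Sc(232,450)),(s,(12,27,170),Sc(80,62)),(s,(30,-27,170),Sc(232,46)),
(t,(30,27,170),Tc(85,87)),(t,(30,-27,170),Tc(231,75)),(t,(12,27,170),Tc(95,125)),(t,(12,-27,170),Tc(233,118)),(t,(-30,27,0),Tc(118,430)),(t,(-30,-27,0),Tc(252,420)),(t,(-30,27,60),Tc(108,360)),(t,(-30,-27,60),Tc(250,355))]
g=lambda q:np.concatenate([proj(p,W(q,m))-uv-(q[3:5] if p is s else q[5:7]) for p,m,uv in ob]+[0.3*q[3:]])
r=least_squares(g,[370,-70,.2,0,0,0,0])
print(r.x.round(3));print(r.fun.round(1));print('plaque c',W(r.x,(21,0,152)).round(1))
E
python3 opfit.py
```

```text
[ 3.7339e+02 -7.4360e+01  2.1700e-01  6.7000e-01 -1.0000e+00 -3.3700e-01
 -2.0140e+00]
[ 0.1  0.4 -0.2  0.9 -0.3 -0.   0.1  1.   0.7 -1.3 -0.5 -1.4  0.2  0.3
 -0.4 -0.7  0.4 -0.5 -1.2  0.   0.5 -0.3 -0.2  0.2  0.6  0.3 -0.1  0.6
  0.4  0.1  0.2 -0.3 -0.1 -0.6]
plaque c [393.9 -69.8 152. ]
```

Call:
jog_arm(
  xyz=[
    [0,0,0],
    [0,0,0],
    [0,0,0],
    [0,0,0],
    [0,0,0],
    [0,0,0],
    [0,0,0],
    [0,0,0],
    [0,0,0],
    [0,0,0],
    [0,0,0],
    [0,0,40],
    [0,0,40],
    [0,0,40],
    [0,0,0],
  ],
  yaw=[4,7,7,7,7,7,7,7,7,7,7,7,7,4,0],
)

```text
t: 14.13
ee_pos: [375.6, -70.3, 323.7]
orientation: [1.814, 2.53, 0.024]
ft_force: [1.4, 0.1, 0.9]
width: 87.6
```

```bash
python3 -c "
from h import *
st()"
```

```text
t 14.13 pos [375.6 -70.3 323.7] tiltz [ 0.0315 -0.004 ] yaw_y 18.72 f [1.4 0.1 0.9] m [-0.04 -0.13  0.01] w 87.6 q [-0.22 -0.1   2.02  0.    1.19 -0.55]
```

Call:
jog_arm(
  xyz=[
    [2,0,-8],
    [2,0,-10],
    [2,0,-10],
    [2,0,-10],
    [2,0,-10],
    [2,0,-10],
    [2,0,-10],
    [0,0,-10],
    [0,0,-10],
    [0,0,-5],
    [0,0,0],
    [0,0,0],
    [0,0,0],
    [0,0,0],
    [0,0,0],
    [0,0,0],
  ],
  yaw=[-4,-7,-7,-7,-7,-7,-7,-7,-7,-7,-7,-7,-7,-5,0,0],
)

```text
t: 15.47
ee_pos: [390.1, -70.4, 225.7]
orientation: [3.077, 0.358, -0.028]
ft_force: [-0.6, -0.2, 0.4]
width: 87.8
```

```bash
python3 -c "
from h import *
st()"
```

```text
t 15.47 pos [390.1 -70.4 225.7] tiltz [-0.0131 -0.0458] yaw_y -76.68 f [-0.6 -0.2  0.4] m [-0.   -0.03 -0.05] w 87.8 q [-0.17  0.08  2.1  -0.06  0.97  1.2 ]
```

Call:
jog_arm(
  xyz=[
    [0,0,30],
    [0,0,40],
    [0,0,40],
    [0,0,20],
    [0,0,0],
    [0,0,0],
    [0,0,0],
    [0,0,0],
    [0,0,0],
    [0,0,0],
    [0,0,-30],
    [0,0,-40],
    [0,0,-40],
    [0,0,-15],
    [0,0,0],
  ],
  yaw=[-5,-6.5,-6.5,-6.5,-6.5,-6.5,-6.5,-6.5,-6.5,-5,0,0,0,0,0],
)

```text
t: 16.72
ee_pos: [388.6, -70.3, 234.7]
orientation: [2.842, -1.298, -0.036]
ft_force: [0.1, 0.1, -0.4]
width: 87.9
```

```bash
python3 -c "
from h import *
st()"
```

```text
t 16.72 pos [388.6 -70.3 234.7] tiltz [-0.0277 -0.0059] yaw_y -139.1 f [ 0.1  0.1 -0.4] m [ 0.11  0.05 -0.03] w 87.9 q [-0.2   0.07  2.08 -0.01  1.02  2.23]
```

Call:
jog_arm(
  xyz=[
    [0,0,-15],
    [0,0,-20],
    [0,0,0],
    [0,0,0],
    [0,0,0],
    [0,0,0],
    [0,0,0],
    [0,0,0],
    [0,0,0],
    [0,0,0],
    [0,0,0],
    [0,0,0],
    [0,0,0],
  ],
  yaw=[0,4,6.5,6.5,6.5,6.5,6.5,6.5,6.5,6.5,5,0,0],
)

```text
t: 17.8
ee_pos: [395.5, -71.8, 209.3]
orientation: [3.082, 0.445, 0.005]
ft_force: [0.2, 0.4, -0.7]
width: 87.4
```

```bash
python3 -c "
from h import *
st()
s=ctrl.get_image('scene')
cv2.imwrite('pics/s9c.png',cv2.resize(s['img'][130:280,200:360],None,fx=4,fy=4,interpolation=cv2.INTER_CUBIC))"
```

```text
t 17.8 pos [395.5 -71.8 209.3] tiltz [ 0.0068 -0.0266] yaw_y -73.56 f [ 0.2  0.4 -0.7] m [ 0.01 -0.01 -0.04] w 87.4 q [-0.19  0.1   2.11 -0.03  0.91  1.11]
```

View pics/s9c.png

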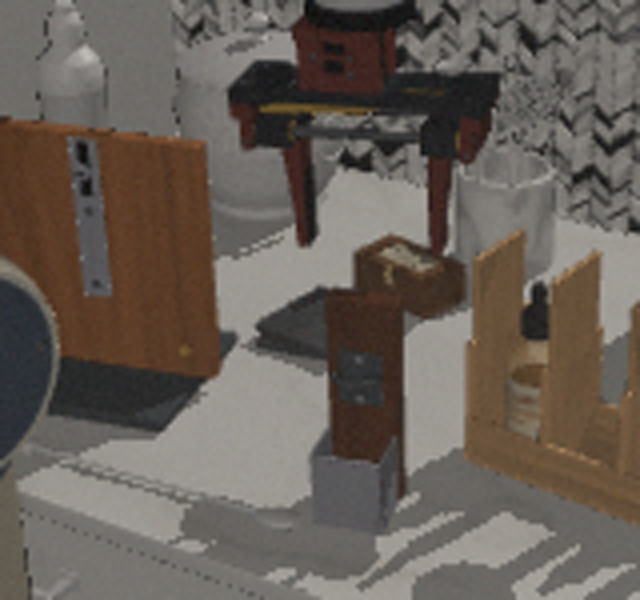

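Call:
jog_arm(
  xyz=[
    [-5,0,0],
    [-4,0,-10],
    [-1,0,-12],
    [-1,0,-12],
    [-1,0,-12],
    [-1,0,-8],
    [0,0,0],
  ],
  yaw=[-1.5,-1.5,-0.5,0,0,0,0],
)

```text
t: 18.43
ee_pos: [385.2, -72.5, 156.9]
orientation: [3.095, 0.326, 0.015]
ft_force: [-0.5, -0.1, 1.0]
width: 87.8
```

```bash
python3 -c "
from h import *
st()"
```

```text
t 18.43 pos [385.2 -72.5 156.9] tiltz [ 0.0127 -0.0287] yaw_y -77.98 f [-0.5 -0.1  1. ] m [0.05 0.04 0.03] w 87.8 q [-0.2   0.18  2.18 -0.04  0.76  1.19]
```

Call:
jog_arm(
  xyz=[
    [3,0,-6],
    [1,0,-8],
    [0,0,-8],
    [0,0,0],
    [0,0,0],
  ],
  yaw=[0.7,0,0,0,0],
)

```text
t: 18.85
ee_pos: [391.2, -72.8, 133.9]
orientation: [3.092, 0.344, 0.019]
ft_force: [-0.2, -0.4, -0.6]
width: 88.1
```

```bash
python3 -c "
from h import *
st()
s=ctrl.get_image('scene');t=ctrl.get_image('top')
save(s,'s10');save(t,'t10')
a=cv2.resize(s['img'][170:270,250:330],None,fx=5,fy=5,interpolation=cv2.INTER_CUBIC)
b=cv2.resize(t['img'][180:260,260:340],None,fx=5,fy=5,interpolation=cv2.INTER_CUBIC)
A=np.zeros((500,800,3),np.uint8);A[:,:400]=a;A[:400,400:]=b
cv2.imwrite('pics/z10.png',A)"
```

```text
t 18.85 pos [391.2 -72.8 133.9] tiltz [ 0.0152 -0.029 ] yaw_y -77.31 f [-0.2 -0.4 -0.6] m [ 0.04 -0.01  0.06] w 88.1 q [-0.19  0.24  2.19 -0.04  0.7   1.19]
```

View pics/z10.png

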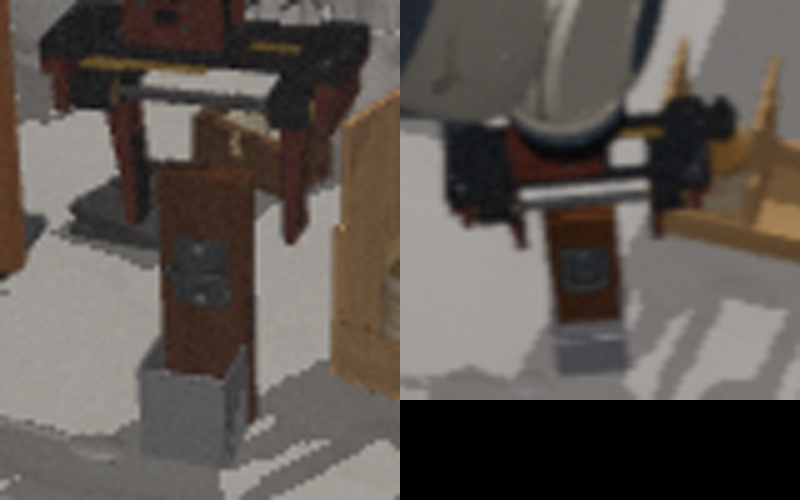

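```bash
python3 - <<'E'
from stand import *
import numpy as np
tcp=np.array([391.2,-72.8,133.9]);a=np.radians(-77.31);j=np.array([np.cos(a),np.sin(a),0])
n=np.array([-j[1],j[0],0])
for sgn in(1,-1):
    for d in (44,50,57):
        print(sgn,d,[proj(s,tcp+sgn*d*j+k*n).round(1) for k in(-10,0,10)],proj(t,tcp+sgn*d*j).round(1))
print(proj(s,tcp),proj(t,tcp), 'seen s 292.9 216.5; L 277.2 214.4, R 308.6 218.6')
q=[373.39,-74.36,.2237]
for q in ([373.39,-74.36,.2237],[370,-76,.2237],[368,-77,.2237]):
    print(q,[proj(s,W(q,m)).round(1) for m in ((12,27,170),(30,-27,170),(-30,27,60),(-30,-27,0),(30,-27,0))])
print('seen',[ (272+u/8,198+v/8) for u,v in((80,62),(232,46),(48,368),(190,520),(232,450))])
E
```

```text
1 44 [array([306. , 218.5]), array([307. , 216.8]), array([308. , 215.2])] [309.1 224.4]
1 50 [array([308. , 218.8]), array([309. , 217.1]), array([310. , 215.5])] [310.7 224.3]
1 57 [array([310.3, 219.1]), array([311.3, 217.5]), array([312.3, 215.8])] [312.7 224.1]
-1 44 [array([277.3, 214.2]), array([278.5, 212.7]), array([279.7, 211.1])] [284.4 226.1]
-1 50 [array([275.4, 214. ]), array([276.6, 212.4]), array([277.8, 210.8])] [282.8 226.2]
-1 57 [array([273.2, 213.6]), array([274.4, 212.1]), array([275.6, 210.5])] [280.8 226.4]
[292.66665645 214.73483164] [296.76398767 225.25489445] seen s 292.9 216.5; L 277.2 214.4, R 308.6 218.6
[373.39, -74.36, 0.2237] [array([282.1, 203.3]), array([301.8, 203. ]), array([278.4, 243. ]), array([296.3, 262.9]), array([302.3, 252. ])]
[370, -76, 0.2237] [array([282. , 203.9]), array([301.7, 203.6]), array([278.2, 243.7]), array([296.1, 263.6]), array([302.3, 252.6])]
[368, -77, 0.2237] [array([281.9, 204.3]), array([301.7, 204. ]), array([278.1, 244.1]), array([296.1, 264.1]), array([302.2, 253.1])]
seen [(282.0, 205.75), (301.0, 203.75), (278.0, 244.0), (295.75, 263.0), (301.0, 254.25)]
```

Call:
jog_arm(
  xyz=[
    [-4,-1,0],
    [-2,0,0],
    [0,0,0],
    [0,0,0],
  ],
  yaw=[0,0,0,0],
)

```text
t: 19.28
ee_pos: [384.8, -74.0, 134.9]
orientation: [3.091, 0.344, 0.021]
ft_force: [0.0, -0.6, 0.4]
width: 87.5
```

```bash
python3 -c "
from h import *
st()"
```

```text
t 19.28 pos [384.8 -74.  134.9] tiltz [ 0.0167 -0.0293] yaw_y -77.32 f [ 0.  -0.6  0.4] m [ 0.02 -0.   -0.  ] w 87.5 q [-0.2   0.22  2.2  -0.04  0.69  1.18]
```

Close on the long edges.

Call:
jog_arm(
  xyz=[
    [0,0,0],
    [0,0,0],
    [0,0,0],
    [0,0,0],
    [0,0,0],
    [0,0,0],
    [0,0,0],
    [0,0,0],
    [0,0,0],
  ],
  yaw=[0,0,0,0,0,0,0,0,0],
  gripper=1,
)

```text
t: 20.03
ee_pos: [385.3, -73.8, 135.4]
orientation: [3.091, 0.343, 0.023]
ft_force: [-0.0, 1.2, 0.4]
width: 55.3
```

```bash
python3 -c "
from h import *
st()"
```

```text
t 20.03 pos [385.3 -73.8 135.4] tiltz [ 0.0181 -0.0292] yaw_y -77.33 f [-0.   1.2  0.4] m [ 0.09  0.04 -0.03] w 55.3 q [-0.2   0.22  2.2  -0.04  0.69  1.18]
```

Call:
jog_arm(
  xyz=[
    [0,0,0],
    [0,0,5],
    [0,0,12],
    [0,0,14],
    [0,0,14],
    [0,0,14],
    [0,0,8],
    [0,0,0],
  ],
  yaw=[0,0,0,0,0,0,0,0],
)

```text
t: 20.7
ee_pos: [381.1, -73.3, 203.9]
orientation: [3.094, 0.344, 0.009]
ft_force: [0.5, -0.9, -2.8]
width: 55.4
```

```bash
python3 -c "
from h import *
st()
import cv2
s=cv2.imread('pics/s10.png')
a=cv2.resize(s[150:245,205:265],None,fx=6,fy=6,interpolation=cv2.INTER_CUBIC)
a=np.clip(a.astype(float)*2,0,255).astype(np.uint8)
p=ctrl.get_image('scene');save(p,'s11')
b=cv2.resize(p['img'][150:250,250:320],None,fx=5.7,fy=5.7,interpolation=cv2.INTER_CUBIC)
A=np.zeros((570,770,3),np.uint8);A[:570,:360]=a;A[:570,365:365+399]=b
cv2.imwrite('pics/z11.png',A)"
```

```text
t 20.7 pos [381.1 -73.3 203.9] tiltz [ 0.0092 -0.0279] yaw_y -77.31 f [ 0.5 -0.9 -2.8] m [ 0.07 -0.06 -0.03] w 55.4 q [-0.2   0.09  2.15 -0.03  0.89  1.17]
```

View pics/z11.png

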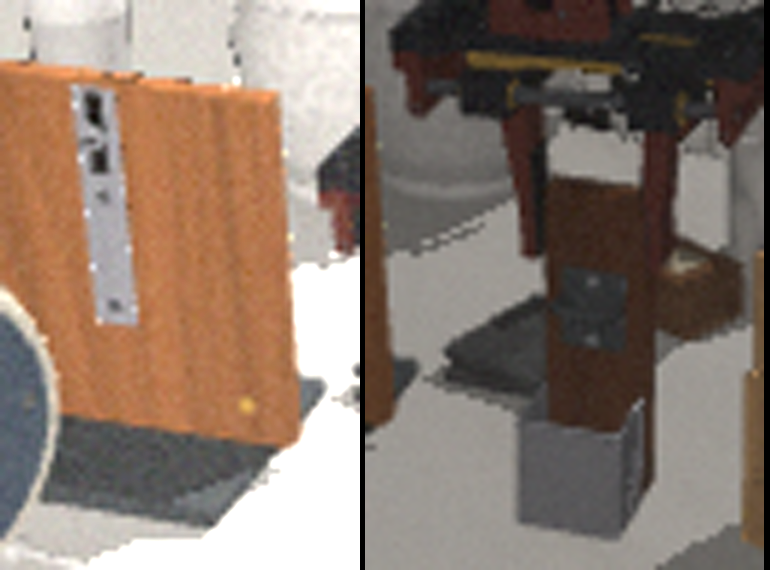

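```bash
cat > stand2.py <<'E'
from stand import *
obs2=[(s,(0,100,225),S(52,68)),(s,(18,-100,225),S(402,94)),(s,(0,-100,14),S(405,443)),(s,(18,-100,14),S(419,438)),(s,(0,0,195),S(217.5,134)),
(t,(0,100,225),T(60,118)),(t,(0,100,14),T(158,304)),(t,(18,100,225),T(57,90)),(t,(18,-100,225),T(453,65))]
def f2(q): return np.concatenate([proj(p,W(q,m))-uv+(np.array([.4,0]) if p is s else -q[3:5]) for p,m,uv in obs2])
q2=least_squares(f2,[425,210,.22,0,0],loss='soft_l1').x
if __name__=='__main__':
    print(q2.round(3));print(f2(q2).round(1))
    def f3(q): return f2(np.r_[q,0,-2.0])[:10]
    q3=least_squares(f3,[425,210,.22]).x;print(q3.round(3),f3(q3).round(1))
    for dz in (-12,-6,0,6,12): print(dz,((proj(s,W(q2,(-9.5,0,195+dz)))+[.4,0]-[185,150])*6).round(0))
E
python3 stand2.py
```

```text
[ 4.25594e+02  2.16684e+02  2.01000e-01 -1.47300e+00 -1.10700e+00]
[-1.2 -1.5 -0.4 -0.5  0.8  1.8  0.8  0.1 -0.  -0.2 -0.8 -0.3 -0.2  1.2
  0.2 -0.7  0.9  0. ]
[4.26150e+02 2.17045e+02 2.03000e-01] [-1.2 -1.6 -0.4 -0.7  0.9  1.7  0.8 -0.1 -0.  -0.3]
-12 [211. 160.]
-6 [210. 150.]
0 [209. 140.]
6 [207. 129.]
12 [206. 119.]
```

Call:
jog_arm(
  xyz=[
    [0,15,0],
    [0,28,0],
    [0,28,0],
    [0,28,0],
    [0,28,0],
    [0,28,0],
    [0,28,0],
    [0,28,0],
    [0,28,0],
    [0,20,0],
    [0,10,0],
    [0,0,0],
    [0,0,0],
  ],
  yaw=[0,0,0,0,0,0,0,0,0,0,0,0,0],
)

```text
t: 21.83
ee_pos: [372.8, 206.3, 192.8]
orientation: [3.09, 0.34, -0.014]
ft_force: [-1.0, -0.5, -3.9]
width: 53.9
```

```bash
python3 -c "
from h import *
st()
s=ctrl.get_image('scene');t=ctrl.get_image('top')
save(s,'s12');save(t,'t12')
a=cv2.resize(s['img'][110:260,170:290],None,fx=4,fy=4,interpolation=cv2.INTER_CUBIC)
b=cv2.resize(t['img'][160:260,160:260],None,fx=3.2,fy=3.2,interpolation=cv2.INTER_CUBIC)
A=np.zeros((600,800,3),np.uint8);A[:,:480]=a;A[:320,480:800]=b
cv2.imwrite('pics/z12.png',np.clip(A.astype(float)*1.5,0,255).astype(np.uint8))"
```

```text
t 21.83 pos [372.8 206.3 192.8] tiltz [-0.0053 -0.0333] yaw_y -77.45 f [-1.  -0.5 -3.9] m [-0.01 -0.   -0.  ] w 53.9 q [ 0.5   0.18  2.06 -0.03  0.92  1.87]
```

View pics/z12.png

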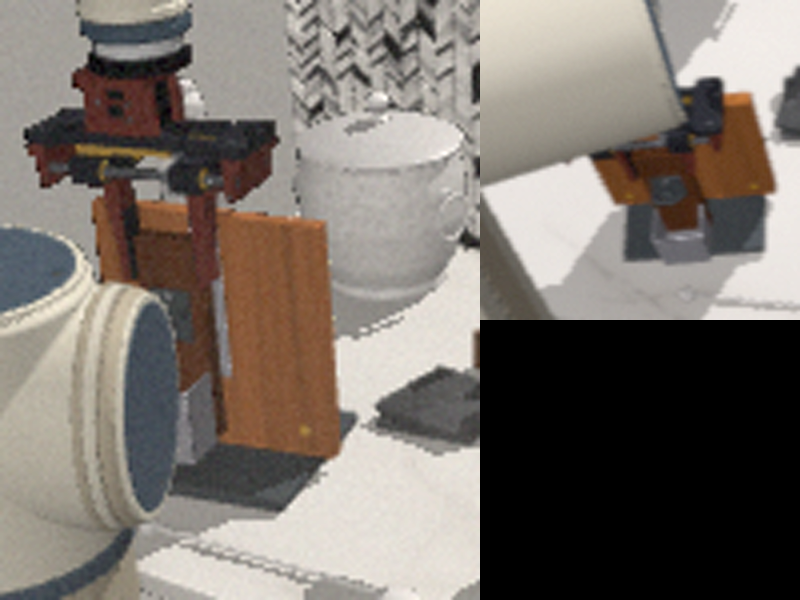

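Call:
jog_arm(
  xyz=[
    [5,1,0],
    [7,1.5,1],
    [7,1.5,1],
    [3,0.5,0],
    [0,0,0],
  ],
  yaw=[0,0,0,0,0],
)

```text
t: 22.35
ee_pos: [397.7, 207.4, 195.0]
orientation: [3.091, 0.33, -0.014]
ft_force: [0.3, -0.3, -3.7]
width: 54.1
```

```bash
cat >> h.py <<'E'
def ss():
    o=ctrl.get_obs();p=o['ee_pos'];M=Rn.from_rotvec(o['orientation']).as_matrix();y=.21
    d=p[:2]-[426,217];a=np.array([np.cos(y),np.sin(y)]);b=np.array([-a[1],a[0]])
    f=o['ft_force'];print('t',round(o['t'],2),'stand x,y,z',round(d@a,1),round(d@b,1),round(p[2],1),'world',p[:2].round(1),'tilt n,l',(M[:2,2]@a).round(4),(M[:2,2]@b).round(4),'yaw',np.degrees(np.arctan2(M[1,1],M[0,1])).round(2),'F n,l,z',(f[:2]@a).round(1),(f[:2]@b).round(1),f[2].round(1),'m',o['moment'].round(2),'w',round(o['width'],1))
E
python3 -c "
from h import *
ss()"
```

```text
t 22.35 stand x,y,z -29.7 -3.5 195.0 world [397.7 207.4] tilt n,l -0.0123 -0.032 yaw -77.79 F n,l,z 0.2 -0.4 -3.7 m [ 0.08 -0.04  0.03] w 54.1
```

Call:
jog_arm(
  xyz=[
    [0,4,0],
    [2,1,0],
    [2,0.5,0],
    [0,0,0],
  ],
  yaw=[0.3,0,0,0],
)

```text
t: 22.68
ee_pos: [402.6, 213.0, 195.1]
orientation: [3.09, 0.337, -0.014]
ft_force: [-0.1, 0.7, -4.1]
width: 53.9
```

```bash
python3 -c "
from h import *
ss()"
```

```text
t 22.68 stand x,y,z -23.7 0.9 195.1 world [402.6 213. ] tilt n,l -0.012 -0.032 yaw -77.54 F n,l,z 0.0 0.7 -4.1 m [ 0.08 -0.01  0.03] w 53.9
```

Call:
jog_arm(
  xyz=[
    [2,0,0],
    [2,0,0],
    [2,0.2,0],
    [0,0,0],
  ],
  yaw=[0,0,0,0],
)

```text
t: 23.02
ee_pos: [404.0, 212.4, 194.1]
orientation: [3.089, 0.337, -0.03]
ft_force: [-0.3, 0.7, -4.3]
width: 54.1
```

```bash
python3 -c "
from h import *
ss()"
```

```text
t 23.02 stand x,y,z -22.5 0.1 194.1 world [404.  212.4] tilt n,l -0.0229 -0.0322 yaw -77.53 F n,l,z -0.1 0.7 -4.3 m [ 0.1  -0.05  0.04] w 54.1
```

Call:
jog_arm(
  xyz=[
    [1,0.2,2],
    [1,0.2,1.5],
    [1,0.2,1.5],
  ],
  yaw=[0,0,0],
)

```text
t: 23.27
ee_pos: [406.1, 212.7, 198.8]
orientation: [3.088, 0.337, -0.034]
ft_force: [-2.2, 0.2, -3.3]
width: 54.3
```

```bash
python3 -c "
from h import *
ss()"
```

```text
t 23.27 stand x,y,z -20.3 -0.1 198.8 world [406.1 212.7] tilt n,l -0.0251 -0.0327 yaw -77.51 F n,l,z -2.1 0.6 -3.3 m [0.11 0.1  0.04] w 54.3
```

Call:
jog_arm(
  xyz=[
    [1,0.2,1],
    [1,0.2,1],
    [1,0.2,1],
  ],
  yaw=[0,0,0],
)

```text
t: 23.52
ee_pos: [410.9, 213.7, 202.9]
orientation: [3.089, 0.338, -0.029]
ft_force: [-0.2, 1.0, -3.2]
width: 53.9
```

```bash
python3 -c "
from h import *
ss()
s=ctrl.get_image('scene')
save(s,'s13')
a=cv2.resize(s['img'][110:260,170:290],None,fx=4,fy=4,interpolation=cv2.INTER_CUBIC)
cv2.imwrite('pics/z13.png',np.clip(a.astype(float)*1.5,0,255).astype(np.uint8))"
```

```text
t 23.52 stand x,y,z -15.5 -0.0 202.9 world [410.9 213.7] tilt n,l -0.0218 -0.0324 yaw -77.5 F n,l,z 0.0 1.0 -3.2 m [ 0.01 -0.05 -0.05] w 53.9
```

View pics/z13.png

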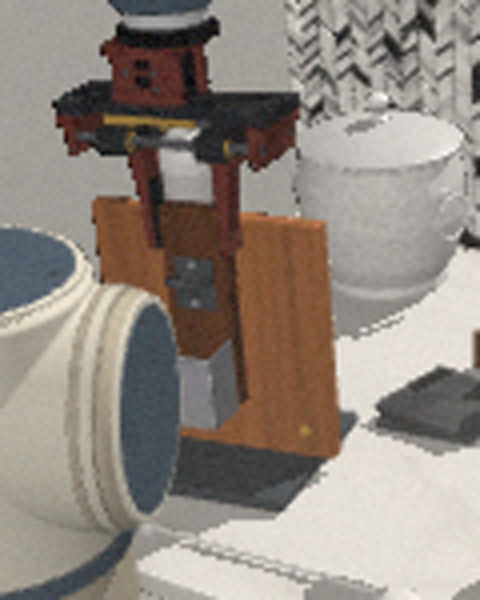

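Call:
jog_arm(
  xyz=[
    [1.5,0.3,0],
    [1.5,0.3,0],
    [1.5,0.3,0],
    [1,0.2,0],
  ],
  yaw=[0,0,0,0],
)

```text
t: 23.9
ee_pos: [413.2, 213.8, 202.4]
orientation: [3.087, 0.335, -0.042]
ft_force: [-3.9, 0.2, -2.1]
width: 54.0
```

```bash
python3 -c "
from h import *
ss()"
```

```text
t 23.9 stand x,y,z -13.2 -0.4 202.4 world [413.2 213.8] tilt n,l -0.0305 -0.033 yaw -77.57 F n,l,z -3.7 1.0 -2.1 m [-0.05  0.46 -0.04] w 54.0
```

Call:
jog_arm(
  xyz=[
    [1,0.2,-1],
    [0.5,0.1,-3],
    [0.5,0.1,-3],
  ],
  yaw=[0,0,0],
)

```text
t: 24.15
ee_pos: [412.9, 213.3, 194.7]
orientation: [3.086, 0.334, -0.051]
ft_force: [-4.5, -1.7, -2.0]
width: 54.0
```

```bash
python3 -c "
from h import *
ss()"
```

```text
t 24.15 stand x,y,z -13.6 -0.9 194.7 world [412.9 213.3] tilt n,l -0.0363 -0.0338 yaw -77.6 F n,l,z -4.8 -0.7 -2.0 m [-0.19  0.67 -0.11] w 54.0
```

Call:
jog_arm(
  xyz=[
    [0,0,-3],
    [0,0,-4],
    [0,0,-4],
  ],
  yaw=[0,0,0],
)

```text
t: 24.4
ee_pos: [413.9, 215.2, 185.2]
orientation: [3.089, 0.334, -0.047]
ft_force: [-7.9, 2.5, 1.0]
width: 53.7
```

```bash
python3 -c "
from h import *
ss()"
```

```text
t 24.4 stand x,y,z -12.2 0.7 185.2 world [413.9 215.2] tilt n,l -0.0334 -0.0305 yaw -77.62 F n,l,z -7.2 4.1 1.0 m [0.58 1.13 0.12] w 53.7
```

Call:
jog_arm(
  xyz=[
    [0,0,-4],
    [0,0,-4],
  ],
  yaw=[0,0],
)

```text
t: 24.57
ee_pos: [414.5, 216.2, 178.6]
orientation: [3.091, 0.336, -0.044]
ft_force: [-14.1, -9.2, 47.8]
width: 54.0
```

```bash
python3 -c "
from h import *
ss()
s=ctrl.get_image('scene')
save(s,'s14')
a=cv2.resize(s['img'][110:260,170:290],None,fx=4,fy=4,interpolation=cv2.INTER_CUBIC)
cv2.imwrite('pics/z14.png',np.clip(a.astype(float)*1.5,0,255).astype(np.uint8))"
```

```text
t 24.57 stand x,y,z -11.4 1.6 178.6 world [414.5 216.2] tilt n,l -0.0316 -0.0292 yaw -77.57 F n,l,z -15.7 -6.0 47.8 m [-1.42  2.1   0.35] w 54.0
```

View pics/z14.png

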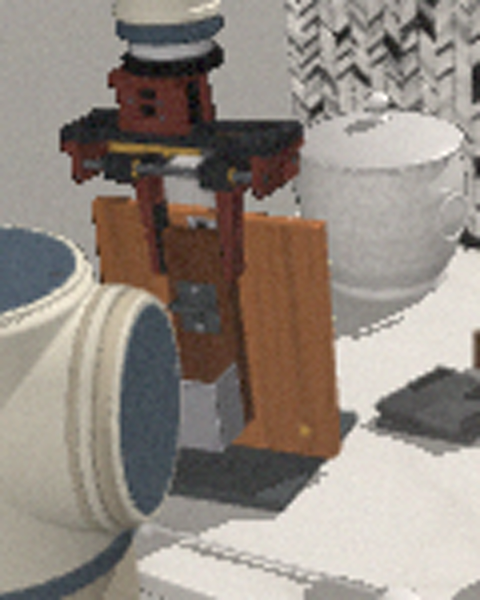

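Call:
jog_arm(
  xyz=[
    [0,0,0],
    [0,0,0],
  ],
  yaw=[0,0],
)

```text
t: 24.78
ee_pos: [414.5, 216.2, 179.2]
orientation: [3.09, 0.338, -0.044]
ft_force: [-4.0, -0.7, -0.3]
width: 53.8
```

```bash
python3 -c "
from h import *
ss()"
```

```text
t 24.78 stand x,y,z -11.4 1.6 179.2 world [414.5 216.2] tilt n,l -0.0315 -0.0299 yaw -77.47 F n,l,z -4.0 0.1 -0.3 m [-0.14  0.56  0.09] w 53.8
```

Call:
jog_arm(
  xyz=[
    [0,0,0],
    [0,0,0],
    [0,0,0],
    [0,0,0],
    [0,0,0],
    [0,0,0],
  ],
  yaw=[0,0,0,0,0,0],
  gripper=0,
)

```text
t: 25.28
ee_pos: [414.8, 214.9, 178.8]
orientation: [3.087, 0.341, -0.044]
ft_force: [-3.9, -3.3, 1.0]
width: 87.1
```

```bash
python3 -c "
from h import *
ss()
s=ctrl.get_image('scene')
save(s,'s15')
a=cv2.resize(s['img'][110:260,170:290],None,fx=4,fy=4,interpolation=cv2.INTER_CUBIC)
cv2.imwrite('pics/z15.png',np.clip(a.astype(float)*1.5,0,255).astype(np.uint8))"
```

```text
t 25.28 stand x,y,z -11.4 0.2 178.8 world [414.8 214.9] tilt n,l -0.0318 -0.0326 yaw -77.37 F n,l,z -4.5 -2.4 1.0 m [-0.36  0.39  0.13] w 87.1
```

View pics/z15.png

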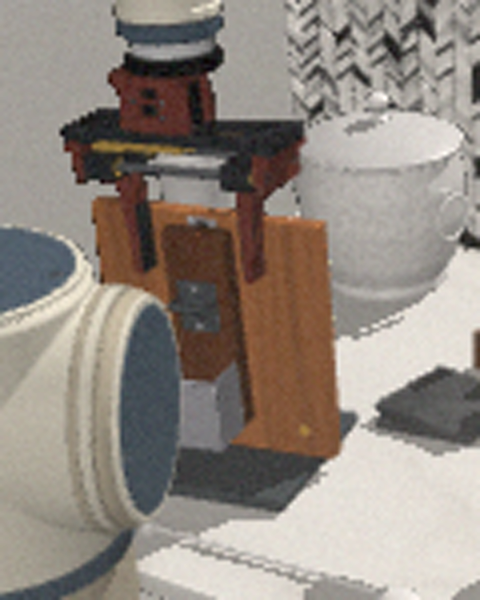

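Call:
jog_arm(
  xyz=[
    [-2,-0.4,0],
    [-4,-0.8,0],
    [-5,-1,0],
    [0,0,0],
  ],
  yaw=[0,0,0,0],
)

```text
t: 25.67
ee_pos: [406.1, 214.7, 179.9]
orientation: [3.092, 0.339, -0.033]
ft_force: [-0.2, 0.1, -0.1]
width: 87.7
```

```bash
python3 -c "
from h import *
ss()
s=ctrl.get_image('scene')
save(s,'s16')
a=cv2.resize(s['img'][110:260,170:290],None,fx=4,fy=4,interpolation=cv2.INTER_CUBIC)
cv2.imwrite('pics/z16.png',np.clip(a.astype(float)*1.5,0,255).astype(np.uint8))"
```

```text
t 25.67 stand x,y,z -19.9 1.9 179.9 world [406.1 214.7] tilt n,l -0.0242 -0.0291 yaw -77.47 F n,l,z -0.1 0.1 -0.1 m [ 0.01  0.02 -0.04] w 87.7
```

View pics/z16.png

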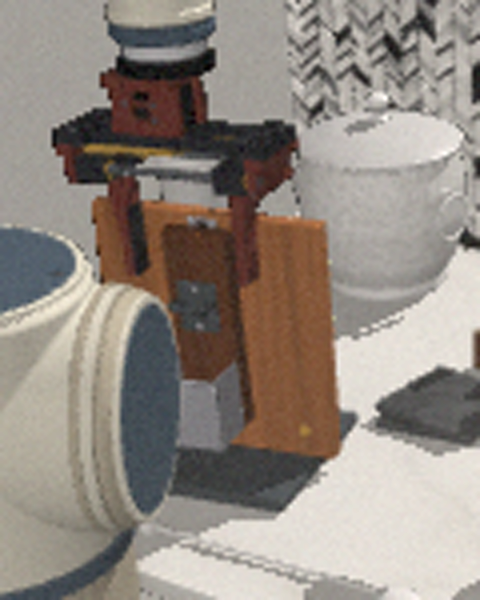

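Call:
jog_arm(
  xyz=[
    [-1,0,10],
    [0,0,25],
    [0,0,30],
    [0,0,30],
    [-3,-20,20],
    [0,-40,0],
    [0,-40,0],
    [0,-40,0],
    [0,-40,0],
    [0,-40,0],
    [0,-40,0],
    [0,-20,0],
    [0,0,0],
  ],
  yaw=[0,0,0,0,0,0,0,0,0,0,0,0,0],
)

```text
t: 26.8
ee_pos: [403.5, -73.8, 313.8]
orientation: [3.09, 0.351, 0.001]
ft_force: [-0.4, -0.3, -0.3]
width: 87.9
```

```bash
python3 -c "
from h import *
ss()
s=ctrl.get_image('scene');t=ctrl.get_image('top')
save(s,'s17');save(t,'t17')
a=cv2.resize(s['img'][150:250,190:260],None,fx=6,fy=6,interpolation=cv2.INTER_CUBIC)
b=cv2.resize(t['img'][180:250,190:250],None,fx=6,fy=6,interpolation=cv2.INTER_CUBIC)
A=np.zeros((600,780,3),np.uint8);A[:,:420]=a;A[:420,420:780]=b
cv2.imwrite('pics/z17.png',np.clip(A.astype(float)*1.6,0,255).astype(np.uint8))
for n in ('opener','keyhole','slot_end','stand','slot_mid'):
  for p in (s,t):
    r=ctrl.pinpoint(p,n)
    if r: print(n,p['shot'],(np.array(r[0]['centre'])*[640,400]).round(1),r[0]['confidence'])
"
```

```text
t 26.8 stand x,y,z -82.6 -279.7 313.8 world [403.5 -73.8] tilt n,l -0.0023 -0.0321 yaw -77.03 F n,l,z -0.5 -0.2 -0.3 m [0.04 0.02 0.03] w 87.9
opener 26 [220.  219.1] 0.62
keyhole 26 [218.8 179.2] 0.86
slot_end 26 [224.4 171.1] 0.84
stand 26 [226.1 223.8] 0.65
stand 27 [227.6 225.5] 0.71
slot_mid 26 [219.8 170.7] 0.82
```

View pics/z17.png

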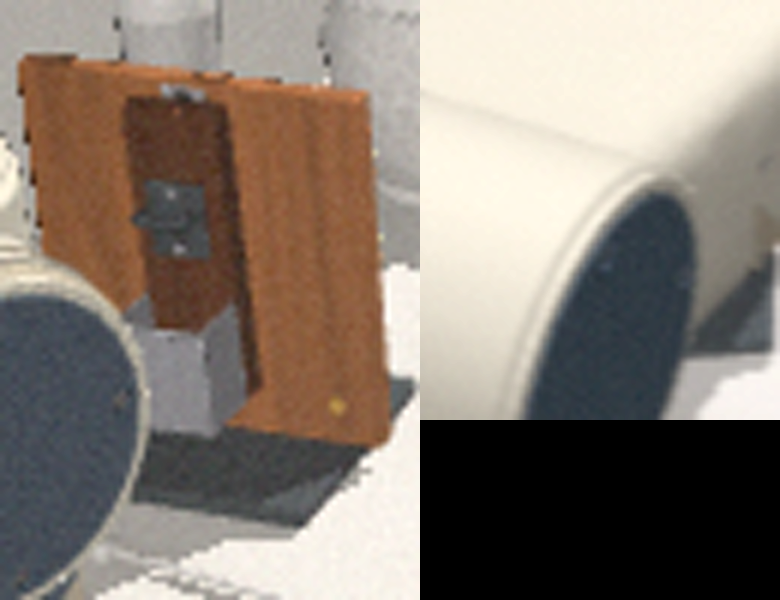

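```bash
python3 - <<'E'
from stand2 import *
C=lambda u,v:np.array([190+u/6,150+v/6])
pts=[((12,27,170),(125,102)),((12,-27,170),(222,106)),((30,-27,170),(236,98)),((30,-27,0),(261,388)),((-30,-27,0),(214,434)),((-30,-27,60),(200,335)),((12,-27,60),(236,308))]
for qs in ([426,217,.203],[426,217,.22]):
    def pose(v,m):
        y,z,roll,xx,yaw=v;c,n=np.cos(roll),np.sin(roll);X=np.array(m,float)-[30,0,150]
        Y=np.array([X[0],c*X[1]-n*X[2],n*X[1]+c*X[2]])
        a,b=np.cos(yaw),np.sin(yaw);Y=np.array([a*Y[0]-b*Y[1],b*Y[0]+a*Y[1],Y[2]])
        return W(qs,Y+[xx,y,z])
    f=lambda v:np.concatenate([proj(s,pose(v,m))+[.4,0]-C(*uv) for m,uv in pts]+[np.array([(v[3]+1.)/3,v[4]/.03])])
    r=least_squares(f,[0,193,0,-1,0]);print('y,z,roll,x,dyaw',r.x.round(3),r.fun.round(1))
E
```

```text
y,z,roll,x,dyaw [-4.37000e+00  1.97903e+02 -1.00000e-03 -1.48700e+00  3.00000e-03] [ 0.2 -0.1 -0.5  1.2 -0.1  0.4  0.3 -0.8 -0.4  0.1  0.2  0.1  0.3 -1.1
 -0.2  0.1]
y,z,roll,x,dyaw [-4.00200e+00  1.97785e+02  2.00000e-03 -1.50800e+00 -1.00000e-03] [ 0.2 -0.1 -0.4  1.2 -0.1  0.4  0.1 -0.8 -0.3  0.1  0.3  0.1  0.3 -1.1
 -0.2 -0. ]
```

```bash
python3 -c "
from h import *
ss()
print(ctrl.close_job())"
```

```text
t 27.4 stand x,y,z -81.9 -276.3 312.7 world [403.5 -70.3] tilt n,l -0.0038 -0.0306 yaw -76.74 F n,l,z 0.8 -0.8 -0.6 m [ 0.02  0.07 -0.  ] w 87.9
the job is handed in; nothing more can be done
None
```

The opener is hanging on the stand's screw with the gripper clear of it, and I handed the job in at 27.4 s of the 61 s allowed.

I lifted it out of the middle bay by its front and back, stood it on the worktop and let go. I then took it again by the long edges, with the grip set forward so that no finger was behind it. Pressing lightly on the screw head and raising the opener, I felt it drop into the keyhole at about 197 mm. I pressed it to the board and pulled it down about 22–24 mm, past the roller, to a hard stop at about 48 N. Then I opened the gripper, backed off and lifted away with no contact force left.

**Last checks:**
- The final picture shows the opener hanging flat and upright, with fitted roll and yaw errors of about 0. It did not move when I let go.
- **Side position is unclear.** The picture fit puts the slot end about 4 mm to the right of my own stand estimate, against a limit of 4.5 mm. That estimate was only good to about 4 mm, and the slot leaves only about 1 mm of play on the screw, so I judged it centred.
- **Height readings differ.** They range from 193 mm (arm) to 198 mm (picture), all inside 178–212 mm.
- **The roller was never seen.** I took it as locked from the hard stop and the length of the pull.
- I did not measure the bottles, tumbler, jigger, corkscrew and stopper again at the end. The arm never came near most of them. It did work inside the caddy between the two bottles, which looked in place after the lift.

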